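# Scoop the turned balls from the offcuts and gauge them

### The job

With the wire scoop, gather all the wooden balls out of the tub and tip them into the V trough, letting the little dowel ends drop back through the wires so that they all stay in the tub; do not pick balls out of the tub with the fingers. Only once all the balls are in the trough, sort them one by one at the hole gauge: those that fit go down through the hole into the box below it, those too big for it go into the loose wooden tray. Also put the scoop back standing on its cork mat, and leave the vase and the tape roll alone.

Things in the scene. Friction and masses are not known exactly. Their poses are not given: they have to be found in the camera images.
- tub: fixed wooden tub, open on top, 292 x 176 mm outside (x, y), inside 280 x 164 mm; floor 5 mm thick, rim 45 mm above the bench. Origin: centre of its underside; its x axis is its long axis. It lies across the bench, its +x end towards the trough.
- scoop: loose wire scoop, 0.28 kg, 144 mm wide over its side rails. Six steel tines 4 mm thick with 22 mm gaps lie flat as its floor, from x = -25 (heel) to +95 mm (open tips). Back grid of like wires at x = 0, 43 mm high; side rails at y = +-70, 36 mm up; balls rest between the tines. Origin: under the handle, at the tines' underside; +x the way it scoops, z up. Starts on the mat.
- scoop_grip (a point): point on the scoop's upright wooden handle bar, 118 mm above the scoop's underside, a good place to grip from above. The bar is 16 mm thick (scoop x) by 30 mm wide (scoop y), stands on the back grid and reaches from 40 to 146 mm above the underside
- scoop_mid (a point): point at the underside of the scoop, 35 mm ahead of the handle: the middle of its floor
- mat: fixed cork mat 160 x 160 mm, 3 mm thick, the scoop's place on the bench. Origin: centre of its underside.
- trough: fixed wooden V trough, open on top, inside 184 mm long (x), 150 mm wide (y). Two floor boards slope down 13 degrees to the middle line y = 0, where the floor is 6 mm above the bench (23 mm at the side walls); all four walls 6 mm thick, 45 mm high. Balls roll to the middle line, now and then two abreast. Origin: centre of its underside.
- gauge: fixed bore gauge: level aluminium plate 116 x 116 x 8 mm, top 74 mm above the bench, with one 36 mm round hole in the middle, on posts over a catch box (walls 42 mm high, floor 6 mm up, low cone under the hole). A 33 mm ball let go over the hole drops through; a 40 mm ball stays sitting in the hole, its centre 83 mm above the bench. Origin: centre of its underside, below the hole.
- dish: loose square wooden tray for oversize balls, 125 x 125 mm, 28 mm high, walls and floor 5 mm thick, 0.45 kg. Origin: centre of its underside.
- vase: bystander: loose turned wooden bud vase, 135 mm tall, 52 mm thick. Origin: centre of its foot.
- tape: bystander: loose roll of tape lying flat, 90 mm across, 25 mm high. Origin: centre of its underside.
- ball1: turned beech ball, either 33 mm or 40 mm in diameter (weight 14 or 25 g; the gauge tells which); may be absent (None). Origin: its centre. Starts in the tub, in the half away from the tub's -x end. It stops rolling soon on level ground and rolls off by itself on slopes above about 9 degrees.
- ball2: turned beech ball, either 33 mm or 40 mm in diameter (weight 14 or 25 g; the gauge tells which); may be absent (None). Origin: its centre. Starts in the tub, in the half away from the tub's -x end. It stops rolling soon on level ground and rolls off by itself on slopes above about 9 degrees.
- ball3: turned beech ball, either 33 mm or 40 mm in diameter (weight 14 or 25 g; the gauge tells which); may be absent (None). Origin: its centre. Starts in the tub, in the half away from the tub's -x end. It stops rolling soon on level ground and rolls off by itself on slopes above about 9 degrees.
- ball4: turned beech ball, either 33 mm or 40 mm in diameter (weight 14 or 25 g; the gauge tells which); may be absent (None). Origin: its centre. Starts in the tub, in the half away from the tub's -x end. It stops rolling soon on level ground and rolls off by itself on slopes above about 9 degrees.
- ball5: turned beech ball, either 33 mm or 40 mm in diameter (weight 14 or 25 g; the gauge tells which); may be absent (None). Origin: its centre. Starts in the tub, in the half away from the tub's -x end. It stops rolling soon on level ground and rolls off by itself on slopes above about 9 degrees.
- chip1: dowel end, a stubby wooden pill 13 mm thick and 18 mm long with round ends. Origin: its centre. Starts lying in the tub.
- chip2: dowel end, a stubby wooden pill 13 mm thick and 18 mm long with round ends. Origin: its centre. Starts lying in the tub.
- chip3: dowel end, a stubby wooden pill 13 mm thick and 18 mm long with round ends. Origin: its centre. Starts lying in the tub.
- chip4: dowel end, a stubby wooden pill 13 mm thick and 18 mm long with round ends. Origin: its centre. Starts lying in the tub.
- chip5: dowel end, a stubby wooden pill 13 mm thick and 18 mm long with round ends. Origin: its centre. Starts lying in the tub.
There are look-alikes about, which are no part of the job. Leave any black, pink or white look-alike of the ball2 alone.

How it is judged:
By the outcome, as a careful person would: the job done as asked, in the order asked, and still so for the second after the job is handed in, with the robot touching nothing.
Of ball1, ball2, ball3, ball4, ball5 only 3 to 4 are there at a start; the rules pass over those that are not, and their reading is None.
At some moment in a run one of scoop, dish may be knocked a few centimetres aside while the robot is not near it.
It also fails if it takes over 210 s, if anything falls off the work surface, if the arm or the gripper's body presses on something with over 40 N, if the wrist force passes 120 N, or if a joint passes its speed limit or range.

### The arm

A 6-joint arm with a two-finger parallel gripper is mounted at the origin on the work surface. World frame = base frame: x ahead of the robot, y to its left, z up, the work surface at z = 0. Lengths are in m, angles in rad, forces in N, time in s.
With the tool pointing down it reaches from about 0.35 to 0.925 m from the base axis. Payload 6.4 kg.
Tool frame: the origin (TCP) lies on the mounting face of the last link; the fingertips stand 173 mm ahead of it and the grasp point (between the pads) lies 155 mm ahead of it; z points along the fingers, y is the direction in which the jaws open and shut (so a half turn about z gives the same grasp; the last joint's range is limited). The gripper opens to 85 mm and grips with 20 to 120 N. Pads are 22 mm wide; open, the fingers measure 114 mm over their backs; the gripper's body (76 mm by 85 mm) begins 54 mm behind the grasp point. The pads swing forward as they close: fully open they stand 13 mm farther back than shut.
Start: joints at [0.947, 0.245, 1.558, -0, 1.339, -0.174], TCP at [0.283, 0.585, 0.405] pointing down, gripper open.
Joint ranges: [-3.13, 3.13], [-1.02, 2.26], [0.13, 2.54], [-0.95, 4.09], [0.21, 2.88], [-2.74, 2.74]. Speed limits (rad/s): [2.57, 2.57, 3.14, 3.14, 3.14, 3.14].

### API

Orientations are given as a rotation vector (axis times angle).
In Python, from cell import get_obs, camera, camera_info, finish_job gives the robot as it stands.
- The arm moves only by the tool play_rows, never from a script. Its argument "plan" is a list that holds one entry, the list of rows, each a list of 7 numbers: the closure, from -1 (fully open) to 1 (shut), then the shift along the tool's x, y, z in m, then the turn, a rotation vector about the tool's x, y, z in rad. A call has 1 to 20 rows; each row shifts and turns the commanded pose from where the row before left it, along the tool's axes as they then stand; what a row does not reach is not made up. A row lasts 1/12 s, in which the tool goes at most 41.7 mm and 7.16 degrees, less where a joint would pass 70% of its speed; a pose out of reach is approached as far as the arm can. A call is refused whole if a number of a shift passes 0.0417 or a number of a turn 0.125, either way. A call with a gripper value outside its range is refused whole. The fingers move at their own pace and stop on an object; "grip_force" is the grip in N (left out, the last holds). Time passes only in rows, so rows that do not move let the fingers close. It gives the time, the measured TCP pose, the force and the opening at its end, in the units of the state.
- get_obs(): the state, without advancing time (a new reading comes with each control period).
- camera(name): name is "side" or "top"; returns the picture (384x512x3 uint8, red, green, blue); there is no depth.
- camera_info(name): a dict with "vfov" (degrees; the focal length in pixels is half the picture's height over the tangent of half this angle, whatever the lens; pixels are square), "cx", "cy" (the principal point, pixels), "R" (3x3) and "t" (3): a world point X has camera coordinates R X + t. Camera axes: x right, y down, z forward; pixel columns grow to the right and rows downward; lengths in m; the calibration is good to about 2 mm. A picture is of the moment at which its call begins. camera_info takes no time and is no camera call.
- finish_job(): hands the job in, once; it reports no verdict.
The state is a dict: "time_s": time; "qpos": joint angles; "dq": joint speeds; "joint_torque": joint torques, N m; "position": TCP position; "tcp_rot": TCP orientation; "wrist_force": force on the tool from outside, world axes, zero at the start; "wrist_torque": the same for the moment, N m; "finger_gap": finger opening in m.
Only numpy, scipy, OpenCV 4.12 (cv2) and the standard library are available. Lean on these libraries where they do the work, as an engineer would, in place of code of your own. Each camera call takes 0.05 s, during which the arm holds its last target.

## Working session

There is one attempt and no reset: what is moved stays moved. The work goes in short steps, Python scripts to look and compute and a tool call to move; the robot and the scene stay as the last step left them, time stands still between calls to the robot, and variables do not carry over. Pictures are saved under pics/ and viewed, and the job is handed in when it is done.

Besides the shell and the picture viewer there is one more tool, called as name(argument=value, ...) on one line, values as JSON. play_rows: Moves the arm, as the interface text tells. Its arguments: {"type":"object","properties":{"plan":{"type":"array"},"grip_force":{"type":"number"}},"required":["plan"]}

```bash
ls; mkdir -p pics; cat > h.py <<'E'
import numpy as np, cv2
from cell import get_obs, camera, camera_info, finish_job
from scipy.spatial.transform import Rotation as Rn
def f_(ci): return 384/2/np.tan(np.radians(ci['vfov'])/2)
def ray(name,u,v):
    ci=camera_info(name); f=f_(ci); R=np.array(ci['R']);t=np.array(ci['t'])
    d=R.T@np.array([(u-ci['cx'])/f,(v-ci['cy'])/f,1.]); return -R.T@t,d
def pz(name,u,v,z):
    o,d=ray(name,u,v); return o+d*(z-o[2])/d[2]
def proj(name,X):
    ci=camera_info(name); f=f_(ci); c=np.array(ci['R'])@np.array(X)+np.array(ci['t'])
    return c[0]/c[2]*f+ci['cx'],c[1]/c[2]*f+ci['cy']
def snap(name,fn,crop=None,s=1):
    im=camera(name); cv2.imwrite('pics/raw_'+fn,im[:,:,::-1])
    if crop: im=im[crop[1]:crop[3],crop[0]:crop[2]]
    im=cv2.resize(im,None,fx=s,fy=s,interpolation=cv2.INTER_CUBIC)
    cv2.imwrite('pics/'+fn,im[:,:,::-1])
def recrop(src,fn,crop,s):
    im=cv2.imread('pics/raw_'+src)[crop[1]:crop[3],crop[0]:crop[2]]
    cv2.imwrite('pics/'+fn,cv2.resize(im,None,fx=s,fy=s,interpolation=cv2.INTER_CUBIC))
E
python3 - <<'E'
from h import *
for n in('top','side'):
    snap(n,n+'0.png',s=1.5); ci=camera_info(n); print(n,ci); 
print(get_obs())
E
```

```text
pics
top {'vfov': 49.29450789011656, 'cx': 255.49056561616823, 'cy': 185.57421368903243, 'R': array([[-0.01973116, -0.99947077, -0.02586216],
       [-0.99063621,  0.02303887, -0.13457012],
       [ 0.13509474,  0.02296477, -0.99056652]]), 't': array([0.02374918, 0.58727238, 1.2529374 ])}
side {'vfov': 51.64428692067001, 'cx': 251.2233708983895, 'cy': 196.12469181873445, 'R': array([[ 0.96572448, -0.25940575, -0.00921313],
       [-0.16976777, -0.60437111, -0.77840507],
       [ 0.1963546 ,  0.75328893, -0.62769472]]), 't': array([-0.55650739,  0.16034551,  0.97284293])}
{'time_s': 0.1, 'qpos': array([ 9.46921077e-01,  2.45749203e-01,  1.55892590e+00, -6.36429661e-07,
        1.33869503e+00, -1.74090294e-01]), 'dq': array([ 0.00046804, -0.00210116, -0.00455934,  0.00085419, -0.0004295 ,
        0.00091353]), 'joint_torque': array([-8.03692728e-04, -4.30673611e+01, -3.27127862e+01, -1.54993804e-04,
        2.81451932e-03,  1.67725801e-05]), 'position': array([0.2824658 , 0.58518308, 0.4036689 ]), 'tcp_rot': array([-7.00425711e-01, -3.06180781e+00,  2.57256052e-03]), 'wrist_force': array([-0.68867801,  0.64456189,  0.04440743]), 'wrist_torque': array([-0.01055166,  0.03119062, -0.02123245]), 'finger_gap': 0.08566810187825577}
```

View pics/top0.png

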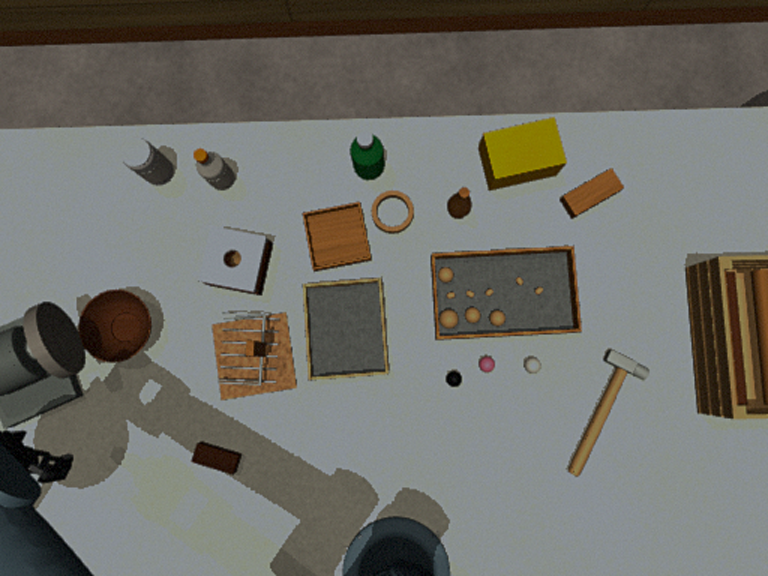

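View pics/side0.png

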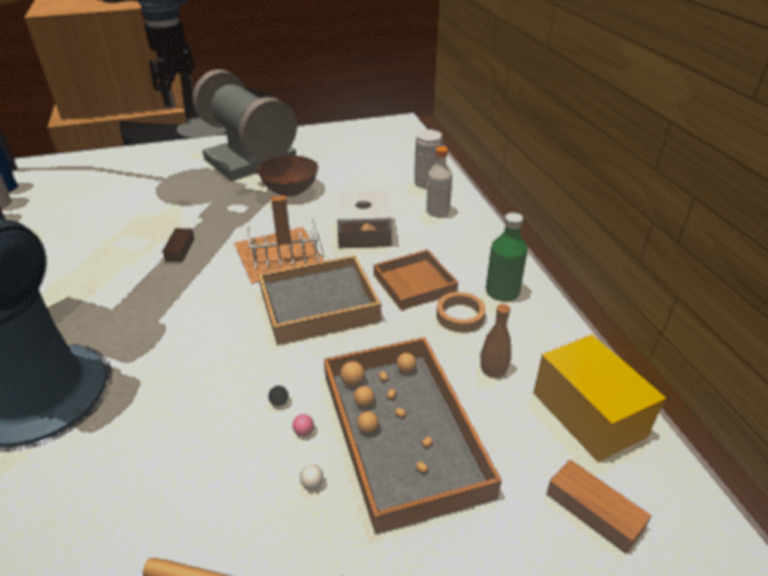

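```bash
python3 - <<'E'
from h import *
recrop('top0.png','a.png',(270,150,410,250),5.7)
recrop('top0.png','b.png',(125,125,275,275),4)
E
```

```text
(no output)
```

View pics/a.png

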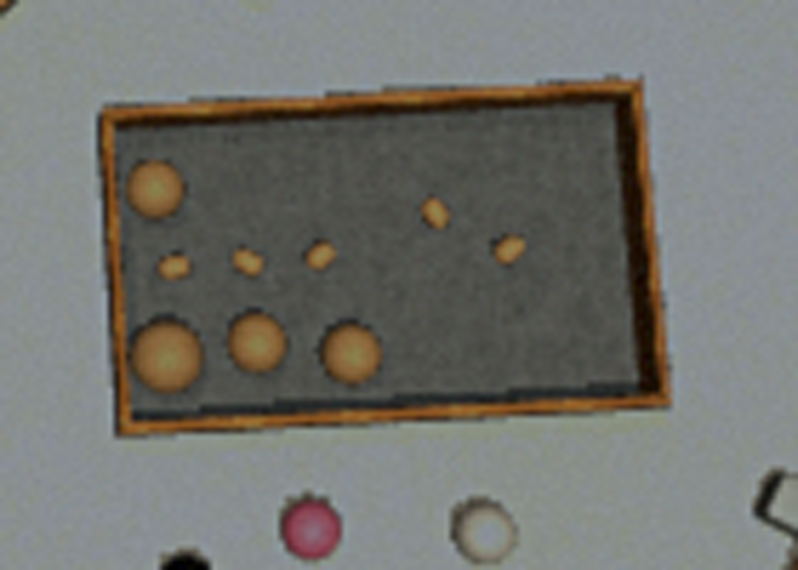

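View pics/b.png

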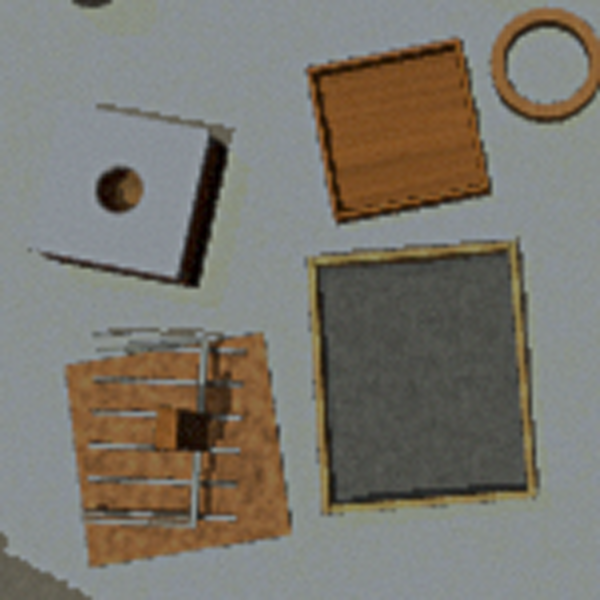

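```bash
python3 - <<'E'
from h import *
def A(x,y): return 270+x/5.7,150+y/5.7   # crop a (pixel edge offset ~0)
def B(x,y): return 125+x/4,125+y/4
def rep(n,pts,z):
    P=[pz('top',*p,z) for p in pts]; c=np.mean(P,0)
    print(n,np.round(c,4)); 
    for i in range(4): 
        e=P[(i+1)%4]-P[i]; print('   ',np.round(P[i][:2],4),round(np.linalg.norm(e)*1000,1),round(np.degrees(np.arctan2(e[1],e[0])),1))
rep('tub',[A(100,108),A(640,82),A(668,404),A(118,436)],.045)
rep('trough',[B(308,260),B(517,241),B(537,494),B(324,514)],.045)
rep('dish',[B(307,70),B(460,40),B(490,190),B(338,222)],.028)
rep('mat',[B(66,367),B(264,332),B(292,533),B(90,566)],.003)
for n,p,z in[('hole',B(120,189),.074),('handle top',B(158,427),.146),('b1',A(156,189),.0215),('b2',A(167,355),.025),('b3',A(258,342),.0215),('b4',A(352,353),.0215),('c1',A(175,266),.0115),('c2',A(249,261),.0115),('c3',A(321,255),.0115),('c4',A(435,213),.0115),('c5',A(510,249),.0115),('tubf1',A(128,415),.005)]:
    print(n,np.round(pz('top',*p,z),4))
ci=camera_info('side');print(-np.array(ci['R']).T@ci['t'])
recrop('side0.png','c.png',(150,120,300,230),5.2)
recrop('side0.png','d.png',(210,215,340,355),4.2)
E
```

```text
tub [ 0.5524 -0.2367  0.045 ]
    [ 0.6365 -0.089 ] 291.2 -88.6
    [ 0.6436 -0.3801] 173.5 -178.6
    [ 0.4702 -0.3844] 291.4 92.1
    [ 0.4594 -0.0932] 177.2 1.4
trough [0.4859 0.0898 0.045 ]
    [0.577  0.1762] 161.8 -86.1
    [0.5881 0.0148] 193.2 -176.6
    [0.3952 0.0035] 161.6 94.2
    [0.3834 0.1646] 194.0 3.4
dish [0.6809 0.1069 0.028 ]
    [0.7312 0.1793] 123.7 -80.1
    [0.7524 0.0574] 123.1 -169.8
    [0.6312 0.0356] 121.7 100.7
    [0.6087 0.1552] 124.9 11.1
mat [0.4353 0.2856 0.003 ]
    [0.5014 0.3753] 159.4 -81.2
    [0.5257 0.2178] 159.0 -172.0
    [0.3683 0.1957] 159.7 98.1
    [0.3459 0.3538] 157.0 7.9
hole [0.631 0.315 0.074]
handle top [0.4483 0.2668 0.146 ]
b1 [ 0.5948 -0.1196  0.0215]
b2 [ 0.5033 -0.1223  0.025 ]
b3 [ 0.5095 -0.1721  0.0215]
b4 [ 0.5024 -0.2227  0.0215]
c1 [ 0.5531 -0.1294  0.0115]
c2 [ 0.555  -0.1701  0.0115]
c3 [ 0.5574 -0.2097  0.0115]
c4 [ 0.5792 -0.2732  0.0115]
c5 [ 0.5584 -0.3132  0.0115]
tubf1 [ 0.4722 -0.1014  0.005 ]
[ 0.37363212 -0.78028483  0.73033495]
```

View pics/c.png

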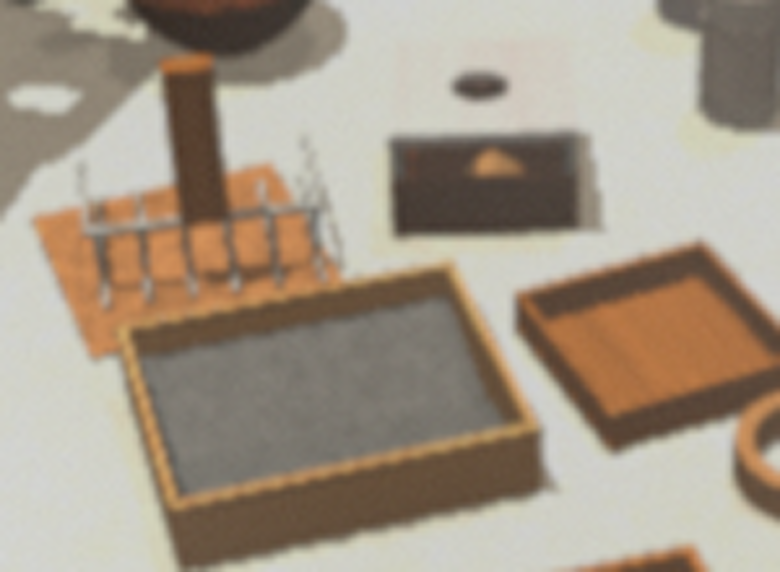

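View pics/d.png

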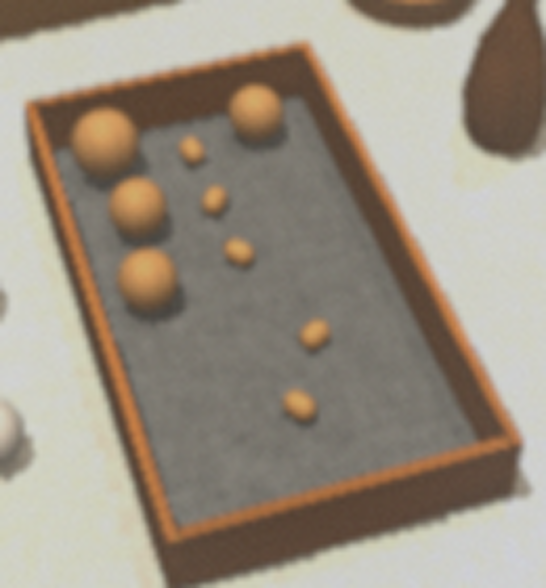

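```bash
python3 - <<'E'
from h import *
recrop('top0.png','e.png',(138,195,203,270),8)
E
```

```text
(no output)
```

View pics/e.png

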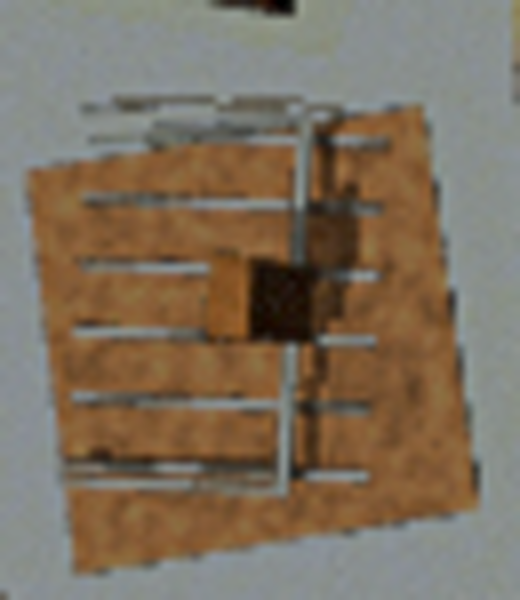

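```bash
python3 - <<'E'
from h import *
def C(x,y): return 138+x/8,195+y/8
T=[((90,138),(388,145)),((83,200),(382,209)),((80,264),(377,276)),((72,330),(375,342)),((72,397),(370,409)),((66,464),(366,477))]
z=.007
tips=[];heels=[]
for a,b in T:
    p=pz('top',*C(*a),z)[:2];q=pz('top',*C(*b),z)[:2];d=p-q
    tips.append(p);heels.append(q);print(np.round(p,4),np.round(q,4),round(np.linalg.norm(d)*1e3,1),round(np.degrees(np.arctan2(d[1],d[0])),1))
tips=np.array(tips);heels=np.array(heels)
for s in(tips,heels):
    e=s[0]-s[-1];print('perp',np.linalg.norm(e)*1e3,np.degrees(np.arctan2(e[1],e[0])))
mh,mt=heels.mean(0),tips.mean(0);u=(mt-mh)/np.linalg.norm(mt-mh)
print('origin',mh+u*.025,mt-u*.095)
H=[pz('top',*C(*p),.149)[:2] for p in((208,252),(250,258),(247,342),(205,340))]
H=np.array(H);print('handle',H.mean(0),np.round(np.linalg.norm(np.roll(H,-1,0)-H,axis=1)*1e3,1))
print('tub yaw etc'); o=get_obs();print(o['tcp_rot'],Rn.from_rotvec(o['tcp_rot']).as_matrix().round(3))
E
```

```text
[0.5148 0.3496] [0.5095 0.2313] 118.5 87.4
[0.4904 0.3521] [0.4844 0.2336] 118.6 87.1
[0.4653 0.3529] [0.4582 0.2355] 117.6 86.5
[0.4396 0.3556] [0.4325 0.2362] 119.6 86.6
[0.4135 0.3552] [0.4066 0.2381] 117.4 86.6
[0.3877 0.3572] [0.3804 0.2396] 117.9 86.5
perp 127.39509344592184 -3.4033144049896524
perp 129.3619599032109 -3.6653462467989373
origin [0.44666079 0.2606658 ] [0.44656322 0.25892507]
handle [0.44674025 0.26057114] [15.  29.2 14.8 30.6]
tub yaw etc
[-7.00425711e-01 -3.06180781e+00  2.57256052e-03] [[-0.901  0.435 -0.001]
 [ 0.435  0.901 -0.001]
 [ 0.    -0.002 -1.   ]]
```

```bash
cat >> h.py <<'E'
def Rtool(heading,pitch=0):
    """tool with y along heading (deg), pitch>0 nose(+y) up"""
    h=np.radians(heading)
    Rs=Rn.from_euler('z',h)*Rn.from_euler('y',-np.radians(pitch))  # scoop frame: x fwd
    M=np.array([[0,1,0],[1,0,0],[0,0,-1.]]).T  # columns: tool x=ys, y=xs, z=-zs
    M=np.column_stack([[0,1,0],[1,0,0],[0,0,-1]])
    return Rs.as_matrix(),Rs.as_matrix()@M
def tool_from_scoop(o,heading,pitch=0,L=.273,ax=0.,dx=0.):
    Rs,Rt=Rtool(heading,pitch); return np.array(o)+Rs@np.array([dx,0,L]),Rt
def cur():
    o=get_obs(); return o['position'],Rn.from_rotvec(o['tcp_rot']).as_matrix()
def rows(grip,wps,start=None,vmax=.036,wmax=.11):
    """wps: list of (p,R,n or None)"""
    p,R=start if start else cur(); out=[]
    for w in wps:
        q,Rq=w[0],w[1]; n=w[2] if len(w)>2 else None
        rv=Rn.from_matrix(R.T@Rq).as_rotvec()
        if n is None: n=int(max(1,np.ceil(np.linalg.norm(q-p)/vmax),np.ceil(np.linalg.norm(rv)/wmax)))
        p0,R0=p.copy(),R.copy()
        pc,Rc=p0.copy(),R0.copy()
        for i in range(1,n+1):
            pn=p0+(q-p0)*i/n; Rn_=R0@Rn.from_rotvec(rv*i/n).as_matrix()
            s=np.round(Rc.T@(pn-pc),4); r=np.round(Rn.from_matrix(Rc.T@Rn_).as_rotvec(),3)
            out.append([grip]+[float(x)+0. for x in s]+[float(x)+0. for x in r])
            pc=pc+Rc@s; Rc=Rc@Rn.from_rotvec(r).as_matrix()
        p,R=pc,Rc
    print(len(out),'['+','.join('['+','.join('%g'%x for x in r)+']' for r in out)+']')
    return p,R
def st():
    o=get_obs(); print('t',round(o['time_s'],2),'p',o['position'].round(4),'F',o['wrist_force'].round(1),'gap',round(o['finger_gap'],4)); R=Rn.from_rotvec(o['tcp_rot']).as_matrix(); print('ytool',R[:,1].round(3),'z',R[:,2].round(3))
E
python3 - <<'E'
from h import *
p,R=cur()
a=tool_from_scoop([.4467,.260,.003+.08],86.6)
b=tool_from_scoop([.4467,.260,.003],86.6)
rows(-1,[(a[0],a[1]),(b[0],b[1])])
E
```

```text
14 [[-1,-0.0263,-0.0201,0.0044,0,0,-0.035],[-1,-0.0256,-0.0211,0.0043,0,0,-0.036],[-1,-0.0248,-0.0219,0.0044,0,0,-0.035],[-1,-0.024,-0.0228,0.0043,-0.001,0,-0.036],[-1,-0.0232,-0.0236,0.0044,0,0,-0.035],[-1,-0.0223,-0.0245,0.0043,0,0,-0.036],[-1,-0.0215,-0.0252,0.0044,0,0,-0.035],[-1,-0.0205,-0.026,0.0043,0,0,-0.036],[-1,-0.0197,-0.0267,0.0043,0,-0.001,-0.035],[-1,-0.0186,-0.0273,0.0044,0,0,-0.036],[-1,-0.0177,-0.028,0.0043,-0.001,0,-0.035],[-1,0,0,0.0267,0,0,0],[-1,0,0,0.0267,0,0,0],[-1,0.0001,-0.0001,0.0266,0,0,0]]
```

play_rows(plan=[[[-1,-0.0263,-0.0201,0.0044,0,0,-0.035],[-1,-0.0256,-0.0211,0.0043,0,0,-0.036],[-1,-0.0248,-0.0219,0.0044,0,0,-0.035],[-1,-0.024,-0.0228,0.0043,-0.001,0,-0.036],[-1,-0.0232,-0.0236,0.0044,0,0,-0.035],[-1,-0.0223,-0.0245,0.0043,0,0,-0.036],[-1,-0.0215,-0.0252,0.0044,0,0,-0.035],[-1,-0.0205,-0.026,0.0043,0,0,-0.036],[-1,-0.0197,-0.0267,0.0043,0,-0.001,-0.035],[-1,-0.0186,-0.0273,0.0044,0,0,-0.036],[-1,-0.0177,-0.028,0.0043,-0.001,0,-0.035],[-1,0,0,0,0,0,0],[-1,0,0,0,0,0,0]]])

```text
time_s: 1.18
position: [0.4473, 0.259, 0.3562]
tcp_rot: [0.099, 3.14, 0.003]
wrist_force: [0.7, -0.5, 0.4]
finger_gap: 0.0856
```

```bash
python3 - <<'E'
from h import *
st()
b=tool_from_scoop([.4467,.260,.003],86.6)
rows(-1,[b])
E
```

```text
t 1.18 p [0.4473 0.259  0.3562] F [ 0.7 -0.5  0.4] gap 0.0856
ytool [0.063 0.998 0.002] z [ 0.     0.002 -1.   ]
3 [[-1,0.0002,0.0003,0.0267,0.001,0,-0.001],[-1,0.0003,0.0003,0.0267,0,0,-0.002],[-1,0.0002,0.0003,0.0268,0.001,0,-0.001]]
```

play_rows(plan=[[[-1,0.0002,0.0003,0.027,0,0,-0.001],[-1,0.0003,0.0003,0.027,0,0,-0.002],[-1,0.0002,0.0003,0.026,0.001,0,-0.001],[-1,0,0,0,0,0,0],[1,0,0,0,0,0,0],[1,0,0,0,0,0,0],[1,0,0,0,0,0,0],[1,0,0,0,0,0,0],[1,0,0,0,0,0,0],[1,0,0,0,0,0,0]]], grip_force=80)

```text
time_s: 2.02
position: [0.4468, 0.2616, 0.278]
tcp_rot: [0.088, 3.137, 0.003]
wrist_force: [-1.1, -0.7, 2.8]
finger_gap: 0.0151
```

```bash
python3 - <<'E'
from h import *
st()
E
```

```text
t 2.02 p [0.4468 0.2616 0.278 ] F [-1.1 -0.7  2.8] gap 0.0151
ytool [0.056 0.998 0.002] z [ 0.003  0.002 -1.   ]
```

```bash
cat >> h.py <<'E'
TUB=(np.array([.5524,-.2367]),91.6); TR=(np.array([.4859,.0898]),93.6)
def loc(fr,x,y):
    a=np.radians(fr[1]); return fr[0]+x*np.array([np.cos(a),np.sin(a)])+y*np.array([-np.sin(a),np.cos(a)])
def S(xy,z,h,pitch=0,n=None,L=.275):
    a=tool_from_scoop([xy[0],xy[1],z],h,pitch,L); return (a[0],a[1],n)
E
python3 - <<'E'
from h import *
print('vase',pz('top',459/1.5,205/1.5,.06))
xy=loc(TUB,-.105,-.0025);print(xy)
rows(1,[S([.4468,.2616],.10,86.8,4),S(xy,.10,91.6,None)])
E
```

```text
vase [ 0.73333129 -0.14796066  0.06      ]
[ 0.5578308  -0.34158926]AttributeError: 'NoneType' object has no attribute 'radians'

The above exception was the direct cause of the following exception:

Traceback (most recent call last):
  File "h.py", line 55, in S
    a=tool_from_scoop([xy[0],xy[1],z],h,pitch,L); return (a[0],a[1],n)
  File "h.py", line 29, in tool_from_scoop
    Rs,Rt=Rtool(heading,pitch); return np.array(o)+Rs@np.array([dx,0,L]),Rt
          ~~~~~^^^^^^^^^^^^^^^
  File "h.py", line 24, in Rtool
    Rs=Rn.from_euler('z',h)*Rn.from_euler('y',-np.radians(pitch))  # scoop frame: x fwd
                                               ~~~~~~~~~~^^^^^^^
TypeError: loop of ufunc does not support argument 0 of type NoneType which has no callable radians method
```

```bash
python3 - <<'E'
from h import *
xy=loc(TUB,-.105,-.0025);print(xy)
rows(1,[S([.4468,.2616],.10,86.8,0,3),S(xy,.10,91.6,0,None)])
E
```

```text
[ 0.5578308  -0.34158926]
21 [[1,-0.0001,0.0001,-0.0323,0.001,0.001,0],[1,-0.0001,0,-0.0324,0,0.001,0],[1,0,0.0001,-0.0323,0.001,0.001,0],[1,-0.008,-0.0331,0,0,0,-0.005],[1,-0.0079,-0.0332,0,0,0,-0.004],[1,-0.0077,-0.0332,0,0,0,-0.005],[1,-0.0076,-0.0332,0,0,0,-0.005],[1,-0.0074,-0.0332,0,0,0,-0.004],[1,-0.0073,-0.0333,0,0,0,-0.005],[1,-0.0071,-0.0334,0,0,0,-0.005],[1,-0.0069,-0.0333,0,0,0,-0.004],[1,-0.0069,-0.0334,0,0,0,-0.005],[1,-0.0066,-0.0334,0,0,0,-0.005],[1,-0.0065,-0.0335,0,0,0,-0.004],[1,-0.0063,-0.0335,0,0,0,-0.005],[1,-0.0062,-0.0335,0,0,0,-0.005],[1,-0.006,-0.0335,0,0,0,-0.004],[1,-0.0058,-0.0336,0,0,0,-0.005],[1,-0.0057,-0.0336,0,0,0,-0.005],[1,-0.0056,-0.0336,0,0,0,-0.004],[1,-0.0054,-0.0337,0,0,0,-0.005]]
```

play_rows(plan=[[[1,0,0,-0.02,0,0,0],[1,0,0,-0.032,0,0,0],[1,0,0,-0.032,0,0,0],[1,0,0,-0.013,0,0,0],[1,0,0,0,0,0,0]]])

```text
time_s: 2.43
position: [0.4471, 0.2615, 0.3779]
tcp_rot: [0.087, 3.132, 0.005]
wrist_force: [0.7, -0.4, -2.7]
finger_gap: 0.0151
```

```bash
python3 - <<'E'
from h import *
st()
snap('side','s1.png',(100,40,330,250),3)
E
```

```text
t 2.43 p [0.4471 0.2615 0.3779] F [ 0.7 -0.4 -2.7] gap 0.0151
ytool [0.056 0.998 0.004] z [ 0.009  0.003 -1.   ]
```

View pics/s1.png

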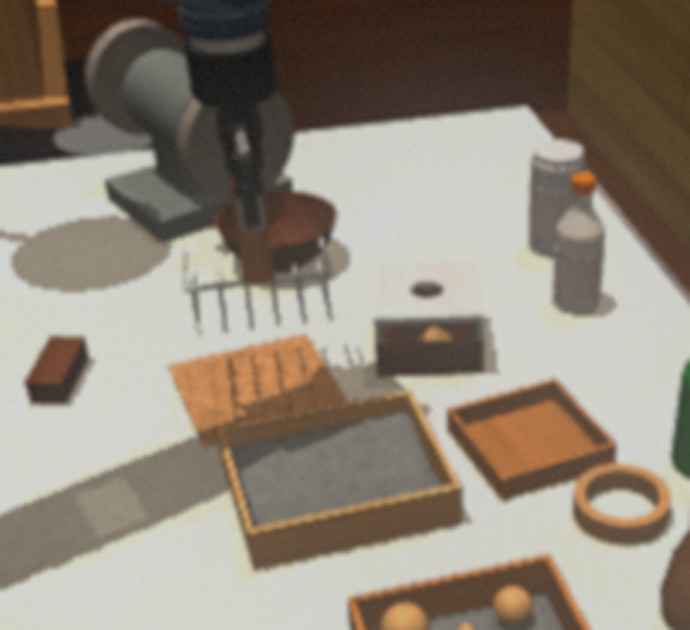

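play_rows(plan=[[[1,-0.008,-0.0331,0,0,0.002,-0.005],[1,-0.0079,-0.0332,0,0,0.002,-0.004],[1,-0.0077,-0.0332,0,0,0.002,-0.005],[1,-0.0076,-0.0332,0,0,0.002,-0.005],[1,-0.0074,-0.0332,0,0,0,-0.004],[1,-0.0073,-0.0333,0,0,0,-0.005],[1,-0.0071,-0.0334,0,0,0,-0.005],[1,-0.0069,-0.0333,0,0,0,-0.004],[1,-0.0069,-0.0334,0,0,0,-0.005],[1,-0.0066,-0.0334,0,0,0,-0.005],[1,-0.0065,-0.0335,0,0,0,-0.004],[1,-0.0063,-0.0335,0,0,0,-0.005],[1,-0.0062,-0.0335,0,0,0,-0.005],[1,-0.006,-0.0335,0,0,0,-0.004],[1,-0.0058,-0.0336,0,0,0,-0.005],[1,-0.0057,-0.0336,0,0,0,-0.005],[1,-0.0056,-0.0336,0,0,0,-0.004],[1,-0.0054,-0.0337,0,0,0,-0.005],[1,0,0,0,0,0,0],[1,0,0,0,0,0,0]]])

```text
time_s: 4.15
position: [0.5568, -0.3433, 0.369]
tcp_rot: [0.04, -3.131, -0.008]
wrist_force: [0.8, -0.1, -3.5]
finger_gap: 0.015
```

```bash
python3 - <<'E'
from h import *
st()
xy=loc(TUB,-.105,-.0025);print(xy)
rows(1,[S(xy,.053,91.6,0,3),S(xy,.0065,91.6,0,4)])
snap('side','s2.png',(150,140,380,370),3)
snap('top','t2.png',(250,130,430,270),4)
E
```

```text
t 4.15 p [ 0.5568 -0.3433  0.369 ] F [ 0.8 -0.1 -3.5] gap 0.015
ytool [-0.026  1.     0.005] z [-0.011  0.005 -1.   ]
[ 0.5578308  -0.34158926]
7 [[1,-0.0005,0.0005,0.0136,0.002,-0.003,-0.001],[1,-0.0005,0.0005,0.0137,0.001,-0.004,-0.001],[1,-0.0004,0.0006,0.0137,0.002,-0.003,0],[1,0,0,0.0116,0,0,0],[1,0,0,0.0116,0,0,0],[1,0,0,0.0116,0,0,0],[1,0,0,0.0117,0,0,0]]
```

View pics/s2.png

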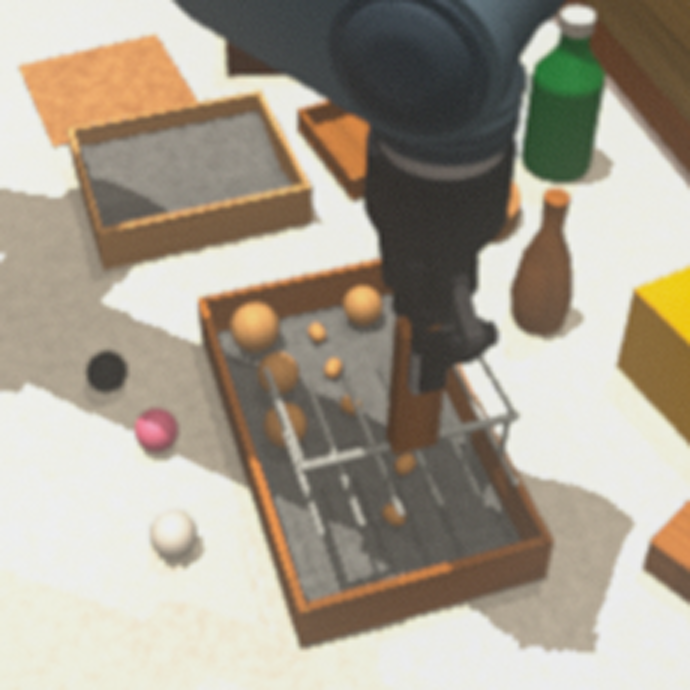

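View pics/t2.png

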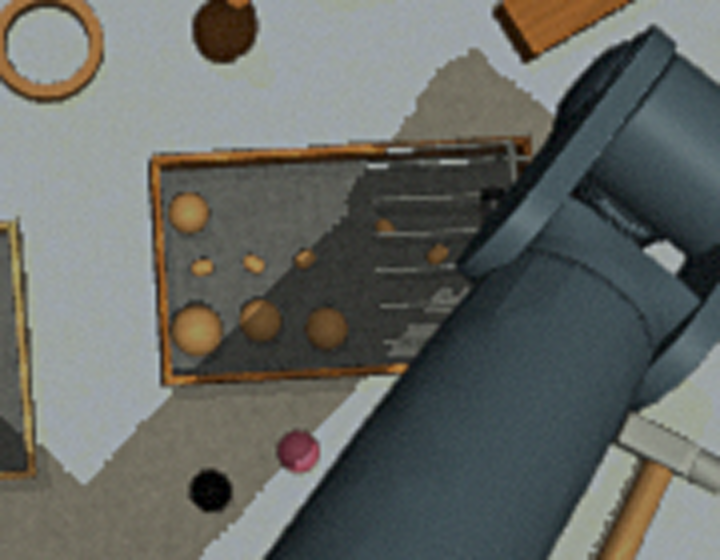

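```bash
cat >> h.py <<'E'
def scoop_pose(L=.275):
    p,R=cur(); M=np.column_stack([[0,1,0],[1,0,0],[0,0,-1]]); Rs=R@M.T
    return p-Rs@np.array([0,0,L]),Rs
E
python3 - <<'E'
from h import *
o,Rs=scoop_pose()
print(o)
for y in(-65,-39,-13,13,39,65):
    u,v=proj('top',o+Rs@np.array([.095,y/1e3,.002])); print((u-250)*4,(v-130)*4)
print(Rs.round(3))
E
```

```text
[ 0.55431693 -0.3400556   0.09491185]
363.8392849508796 165.09418406458212
366.57532369142564 199.85318595586705
369.32821039840246 234.826226664787
372.0981011719184 270.0152893079851
374.8851540464582 305.42238157668214
377.68952902094 341.0495361185175
[[-0.028 -1.     0.01 ]
 [ 1.    -0.028 -0.004]
 [ 0.005  0.01   1.   ]]
```

play_rows(plan=[[[1,-0.0005,0.0005,0.0136,0.002,-0.003,-0.001],[1,-0.0005,0.0005,0.0137,0.001,-0.004,-0.001],[1,-0.0004,0.0006,0.0137,0.002,-0.003,0],[1,0,0,0.0116,0,0,0],[1,0,0,0.0116,0,0,0],[1,0,0,0.008,0,0,0],[1,0,0,0.006,0,0,0],[1,0,0,0.005,0,0,0],[1,0,0,0,0,0,0],[1,0,0,0,0,0,0]]])

```text
time_s: 5.08
position: [0.5589, -0.3406, 0.2894]
tcp_rot: [-0.047, 3.138, -0.006]
wrist_force: [-0.1, -0.2, -2.6]
finger_gap: 0.0149
```

```bash
python3 - <<'E'
from h import *
st(); o,Rs=scoop_pose(); print(o,Rs.round(3))
snap('side','s3.png',(150,140,380,370),3)
E
```

```text
t 5.08 p [ 0.5589 -0.3406  0.2894] F [-0.1 -0.2 -2.6] gap 0.0149
ytool [-0.03   1.    -0.004] z [ 0.004 -0.004 -1.   ]
[ 0.55994238 -0.34162131  0.01444358] [[-0.03  -1.    -0.004]
 [ 1.    -0.03   0.004]
 [-0.004 -0.004  1.   ]]
```

View pics/s3.png

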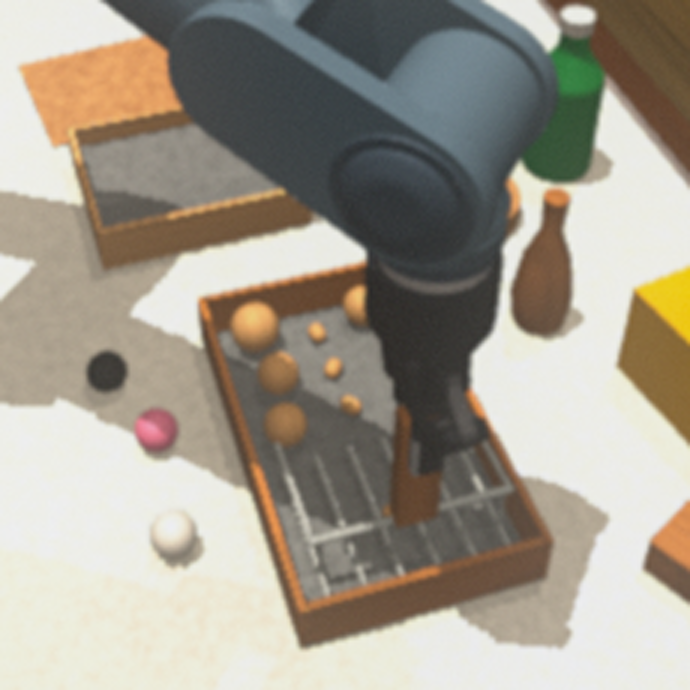

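play_rows(plan=[[[1,0.001,0,0.003,0.0,0,0],[1,0.001,0,0.003,0,0,0],[1,0,0,0.002,0,0,0],[1,0,0,0,0,0,0]]])

```text
time_s: 5.47
position: [0.5566, -0.3404, 0.2805]
tcp_rot: [-0.047, 3.138, -0.004]
wrist_force: [1.0, -0.2, -3.4]
finger_gap: 0.0152
```

```bash
python3 - <<'E'
from h import *
st(); o,Rs=scoop_pose(); print(o,Rs.round(3))
E
```

```text
t 5.47 p [ 0.5566 -0.3404  0.2805] F [ 1.  -0.2 -3.4] gap 0.0152
ytool [-0.03   1.    -0.003] z [ 0.003 -0.003 -1.   ]
[ 0.55739181 -0.34117257  0.00551142] [[-0.03  -1.    -0.003]
 [ 1.    -0.03   0.003]
 [-0.003 -0.003  1.   ]]
```

play_rows(plan=[[[1,0,0.006,-0.0006,0,0,0],[1,0,0.008,0,0,0,0],[1,0,0.009,0,0,0,0],[1,0,0.009,0,0,0,0],[1,0,0.009,0,0,0,0],[1,0,0.009,0,0,0,0],[1,0,0.009,0,0,0,0],[1,0,0.009,0,0,0,0],[1,0,0.009,0,0,0,0],[1,0,0.009,0,0,0,0],[1,0,0.009,0,0,0,0],[1,0,0.008,0,0,0,0],[1,0,0.006,0,0,0,0],[1,0,0,0,0,0,0],[1,0,0,0,0,0,0]]])

```text
time_s: 6.72
position: [0.5536, -0.2314, 0.2815]
tcp_rot: [-0.048, 3.138, -0.006]
wrist_force: [-0.2, -0.5, -2.7]
finger_gap: 0.015
```

```bash
python3 - <<'E'
from h import *
st(); o,Rs=scoop_pose(); print(o,Rs.round(3))
snap('side','s4.png',(150,140,380,370),3)
snap('top','t4.png',(250,130,430,270),4)
E
```

```text
t 6.72 p [ 0.5536 -0.2314  0.2815] F [-0.2 -0.5 -2.7] gap 0.015
ytool [-0.031  1.    -0.004] z [ 0.004 -0.004 -1.   ]
[ 0.55460552 -0.23240388  0.00653304] [[-0.031 -1.    -0.004]
 [ 1.    -0.031  0.004]
 [-0.004 -0.003  1.   ]]
```

View pics/s4.png

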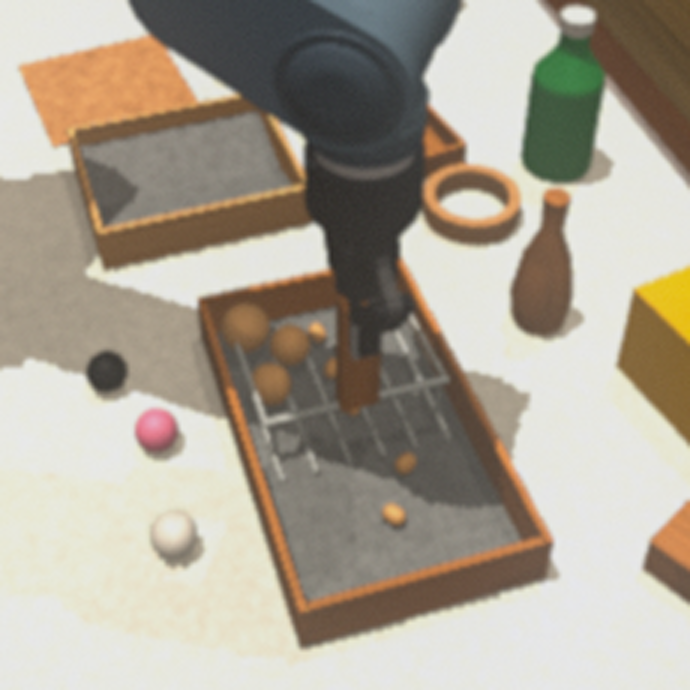

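View pics/t4.png

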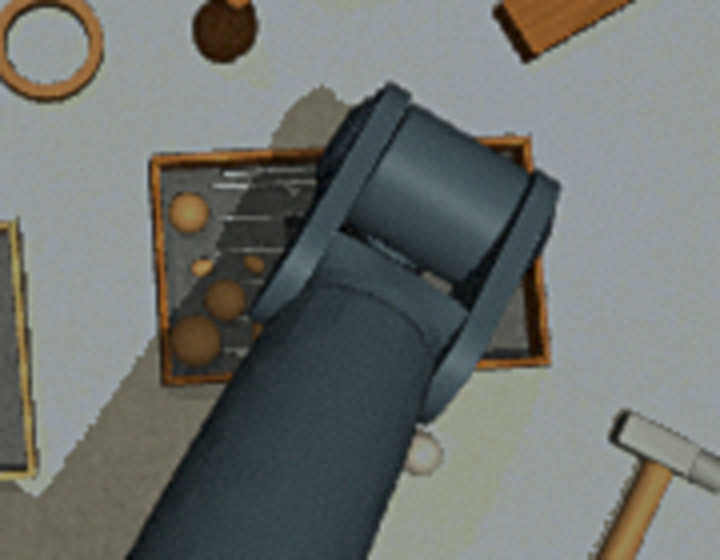

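play_rows(plan=[[[1,0,0.006,0,0,0,0],[1,0,0.007,0,0,0,0],[1,0,0.007,0,0,0,0],[1,0,0.007,0,0,0,0],[1,0,0.006,0,0,0,0],[1,0,0.004,0,0,0,0],[1,0,0,0,0,0,0],[1,0,0,0,0,0,0]]])

```text
time_s: 7.48
position: [0.5525, -0.1942, 0.2814]
tcp_rot: [-0.048, 3.137, -0.005]
wrist_force: [0.3, 0.7, -3.4]
finger_gap: 0.015
```

```bash
python3 - <<'E'
from h import *
st(); o,Rs=scoop_pose(); print(o,Rs.round(3))
print('tubx',(o[:2]-TUB[0])@np.array([-.028,.9996]))
snap('side','s5.png',(200,190,320,310),5)
snap('top','t5.png',(250,130,430,270),4)
E
```

```text
t 7.48 p [ 0.5525 -0.1942  0.2814] F [ 0.3  0.7 -3.4] gap 0.015
ytool [-0.03   1.    -0.003] z [ 0.004 -0.003 -1.   ]
[ 0.55358137 -0.1950709   0.00640735] [[-0.03  -1.    -0.004]
 [ 1.    -0.03   0.003]
 [-0.003 -0.004  1.   ]]
tubx 0.041579370733441506
```

View pics/s5.png

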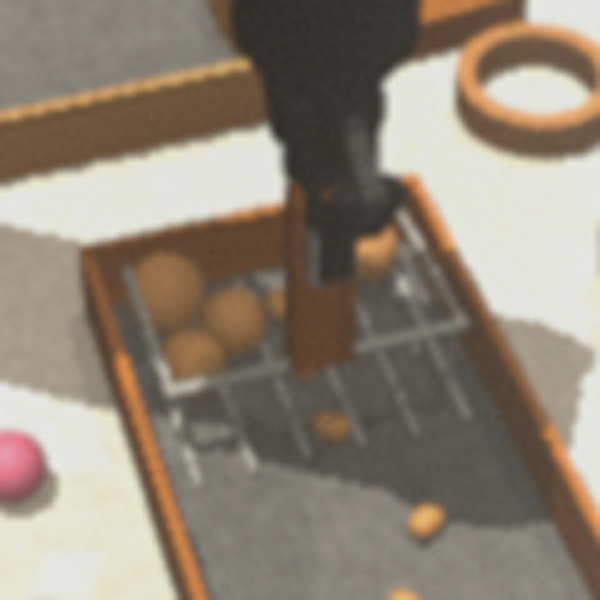

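View pics/t5.png

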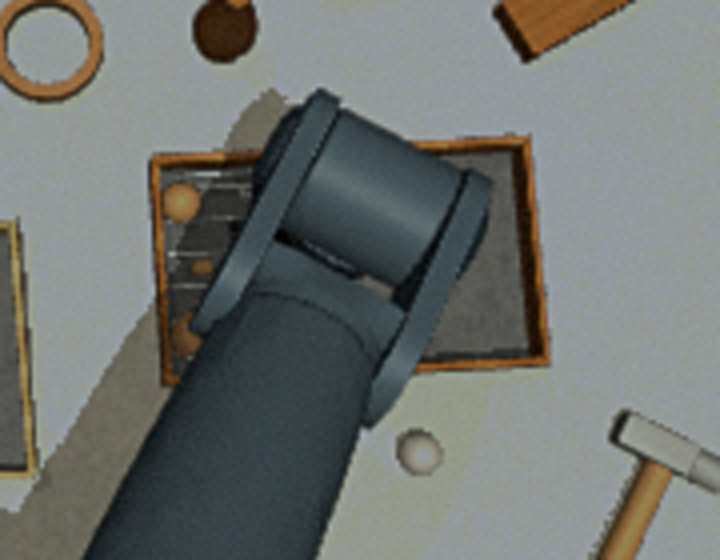

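```bash
python3 - <<'E'
from h import *
o,Rs=scoop_pose(); h=np.degrees(np.arctan2(Rs[1,0],Rs[0,0])); print(h)
fw=Rs[:2,0]; heel=o-.025*Rs[:,0]
w=[]
for i in range(1,11):
    p=i*1.8; c,s=np.cos(np.radians(p)),np.sin(np.radians(p))
    hx=heel+np.array([*(fw*.0004*i),0.0001*i])
    oo=hx+.025*np.array([fw[0]*c,fw[1]*c,s]); w.append(S(oo[:2],oo[2],h,p,1))
rows(1,w)
E
```

```text
91.71203040983181
10 [[1,-0.0011,-0.0092,-0.0008,-0.035,0.004,0],[1,0.0001,-0.0083,-0.0007,-0.031,0,0],[1,0,-0.0082,-0.0008,-0.032,0,0],[1,0,-0.0083,-0.0007,-0.031,0,0],[1,0,-0.0082,-0.0007,-0.032,0,0],[1,0,-0.0082,-0.0007,-0.031,0,0],[1,0,-0.0083,-0.0006,-0.031,0,0],[1,0,-0.0082,-0.0007,-0.032,0,0],[1,0,-0.0082,-0.0006,-0.031,0,0],[1,0,-0.0083,-0.0007,-0.032,0,0]]
```

play_rows(plan=[[[1,-0.001,-0.0092,-0.0008,-0.034,0.004,0],[1,0,-0.0083,-0.0007,-0.031,0,0],[1,0,-0.0082,-0.0008,-0.032,0,0],[1,0,-0.0083,-0.0007,-0.031,0,0],[1,0,-0.0082,-0.0007,-0.032,0,0],[1,0,-0.0082,-0.0007,-0.031,0,0],[1,0,-0.0083,-0.0006,-0.031,0,0],[1,0,-0.0082,-0.0007,-0.032,0,0],[1,0,-0.0082,-0.0006,-0.031,0,0],[1,0,-0.0083,-0.0007,-0.032,0,0],[1,0,0,0,0,0,0],[1,0,0,0,0,0,0],[1,0,0,0,0,0,0],[1,0,0,0,0,0,0]]])

```text
time_s: 8.75
position: [0.556, -0.2773, 0.2768]
tcp_rot: [0.048, -3.097, -0.489]
wrist_force: [0.1, -0.8, -3.2]
finger_gap: 0.0153
```

```bash
python3 - <<'E'
from h import *
st(); o,Rs=scoop_pose(); print(o,Rs.round(3))
snap('side','s6.png',(200,190,320,310),5)
h=np.degrees(np.arctan2(Rs[1,0],Rs[0,0]))
rows(1,[S(o[:2],o[2]+.06,h,18,6)])
E
```

```text
t 8.75 p [ 0.556  -0.2773  0.2768] F [ 0.1 -0.8 -3.2] gap 0.0153
ytool [-0.029  0.951  0.308] z [-0.01   0.308 -0.951]
[ 0.55320564 -0.19260746  0.01519527] [[-0.029 -1.     0.01 ]
 [ 0.951 -0.031 -0.308]
 [ 0.308  0.001  0.951]]
6 [[1,0,0.003,-0.0095,0,0,0],[1,0.0001,0.0031,-0.0095,0,0,0],[1,0,0.003,-0.0095,0,0,0],[1,0.0001,0.003,-0.0095,-0.001,0,0],[1,0,0.0031,-0.0095,0,-0.001,0],[1,0.0001,0.003,-0.0095,0,0,0]]
```

View pics/s6.png

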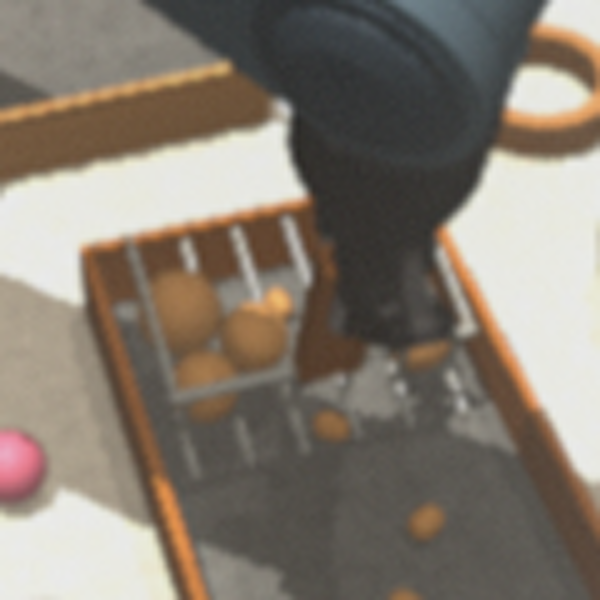

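play_rows(plan=[[[1,0,0.003,-0.0095,0,0,0],[1,0,0.003,-0.0095,0,0,0],[1,0,0.003,-0.0095,0,0,0],[1,0,0.003,-0.0095,0,0,0],[1,0,0.003,-0.0095,0,0,0],[1,0,0.003,-0.0095,0,0,0],[1,0,0.003,-0.0095,0,0,0],[1,0,0,0,0,0,0],[1,0,0,0,0,0,0]]])

```text
time_s: 9.55
position: [0.5561, -0.2784, 0.3475]
tcp_rot: [0.047, -3.099, -0.488]
wrist_force: [0.1, 0.0, -3.0]
finger_gap: 0.0152
```

```bash
python3 - <<'E'
from h import *
st(); o,Rs=scoop_pose(); print(o)
snap('side','s7.png',(190,150,330,330),3.3)
snap('top','t7.png',(250,130,430,270),4)
E
```

```text
t 9.55 p [ 0.5561 -0.2784  0.3475] F [ 0.1  0.  -3. ] gap 0.0152
ytool [-0.029  0.951  0.307] z [-0.009  0.307 -0.952]
[ 0.55376835 -0.19399335  0.08579283]
```

View pics/s7.png

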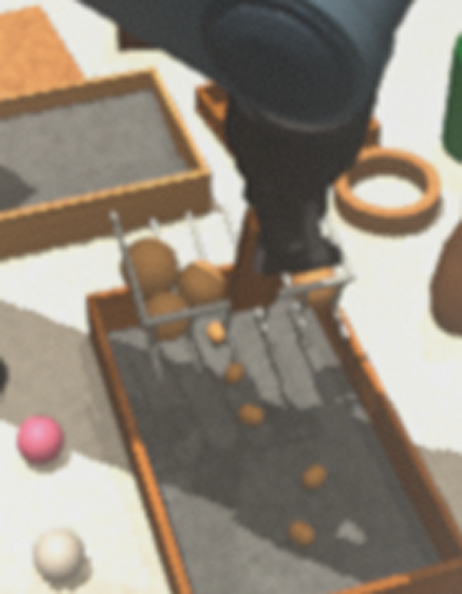

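View pics/t7.png

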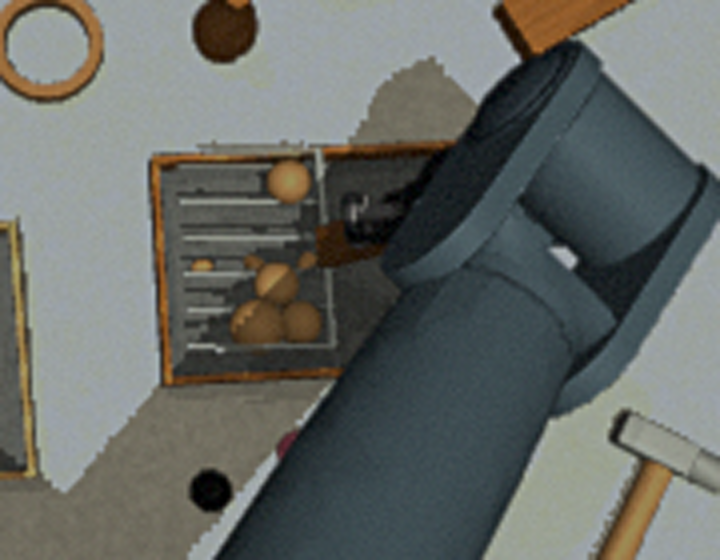

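```bash
python3 - <<'E'
from h import *
def tip(al,z,p,n):
    c,s=np.cos(np.radians(p)),np.sin(np.radians(p))
    return S(loc(TR,al-.095*c,0),z-.095*s,TR[1],p,n)
a=tip(-.042,.115,18,12); 
e=rows(1,[a])
print(a[0])
rows(1,[tip(-.042,.075,10,5),tip(-.042,.048,1,6)],start=e)
E
```

```text
12 [[1,0.0043,0.0121,0.0038,0,0.001,-0.003],[1,0.0043,0.0122,0.0039,0,0,-0.002],[1,0.0042,0.0121,0.0038,0,0.001,-0.003],[1,0.0042,0.0122,0.0038,0,0.001,-0.002],[1,0.0042,0.0122,0.0039,0,0.001,-0.003],[1,0.0041,0.0122,0.0038,0,0,-0.003],[1,0.0041,0.0122,0.0039,0,0.001,-0.002],[1,0.0041,0.0122,0.0038,0,0.001,-0.003],[1,0.004,0.0122,0.0039,0,0,-0.003],[1,0.004,0.0122,0.0039,0,0.001,-0.002],[1,0.004,0.0123,0.0038,0,0.001,-0.003],[1,0.0039,0.0122,0.0039,0,0.001,-0.002]]
[ 0.49954627 -0.12710119  0.34718393]
11 [[1,0,0.0054,0.0055,0.028,0,0],[1,0,0.0055,0.0053,0.028,0,0],[1,0,0.0057,0.0052,0.028,0,0],[1,0,0.0058,0.0051,0.028,0,0],[1,0,0.0059,0.0048,0.028,-0.001,0],[1,0,0.0066,0.0025,0.026,0,0],[1,0,0.0066,0.0024,0.026,0,0],[1,0,0.0068,0.0021,0.026,0,0],[1,0,0.0067,0.002,0.026,0,0],[1,0,0.0068,0.0019,0.027,0,0],[1,0,0.0069,0.0016,0.026,0,0]]
```

play_rows(plan=[[[1,0.003,0.007,0.0022,0,0.001,-0.003],[1,0.0043,0.0122,0.0039,0,0,-0.002],[1,0.0042,0.0121,0.0038,0,0.001,-0.003],[1,0.0042,0.0122,0.0038,0,0.001,-0.002],[1,0.0042,0.0122,0.0039,0,0.001,-0.003],[1,0.0041,0.0122,0.0038,0,0,-0.003],[1,0.0041,0.0122,0.0039,0,0.001,-0.002],[1,0.0041,0.0122,0.0038,0,0.001,-0.003],[1,0.004,0.0122,0.0039,0,0,-0.003],[1,0.004,0.0122,0.0039,0,0.001,-0.002],[1,0.004,0.0123,0.0038,0,0.001,-0.003],[1,0.0039,0.0122,0.0039,0,0.001,-0.002],[1,0.001,0.005,0.0015,0,0,0],[1,0,0,0,0,0,0],[1,0,0,0,0,0,0]]])

```text
time_s: 10.9
position: [0.4999, -0.1272, 0.3479]
tcp_rot: [0.098, -3.093, -0.488]
wrist_force: [-0.3, -0.7, -3.9]
finger_gap: 0.015
```

```bash
cat >> h.py <<'E'
def tip(al,z,p,n):
    c,s=np.cos(np.radians(p)),np.sin(np.radians(p))
    return S(loc(TR,al-.095*c,0),z-.095*s,TR[1],p,n)
E
python3 - <<'E'
from h import *
st(); o,Rs=scoop_pose(); print(o, o+Rs[:,0]*.095, loc(TR,-.042,0))
snap('side','s8.png',(150,100,330,280),3.3)
snap('top','t8.png',(190,130,370,270),4)
rows(1,[tip(-.042,.085,10,5),tip(-.042,.055,2,5)])
E
```

```text
t 10.9 p [ 0.4999 -0.1272  0.3479] F [-0.3 -0.7 -3.9] gap 0.015
ytool [-0.06   0.95   0.308] z [-0.019  0.307 -0.952]
[ 0.49485725 -0.04279156  0.08627596] [0.48914682 0.04742203 0.1154975 ] [0.4885372  0.04788288]
10 [[1,0.0001,0.0061,0.0038,0.028,0,0],[1,0.0001,0.0062,0.0036,0.027,0,0],[1,0.0001,0.0063,0.0034,0.028,0.001,0],[1,0.0001,0.0064,0.0033,0.028,0,0],[1,0.0002,0.0064,0.0031,0.027,0,-0.001],[1,0,0.0068,0.0038,0.028,0,0],[1,0,0.0069,0.0036,0.028,0,0],[1,0,0.007,0.0034,0.028,0,0],[1,0,0.0071,0.0032,0.028,0,0],[1,-0.0001,0.0072,0.003,0.028,0,0]]
```

View pics/s8.png

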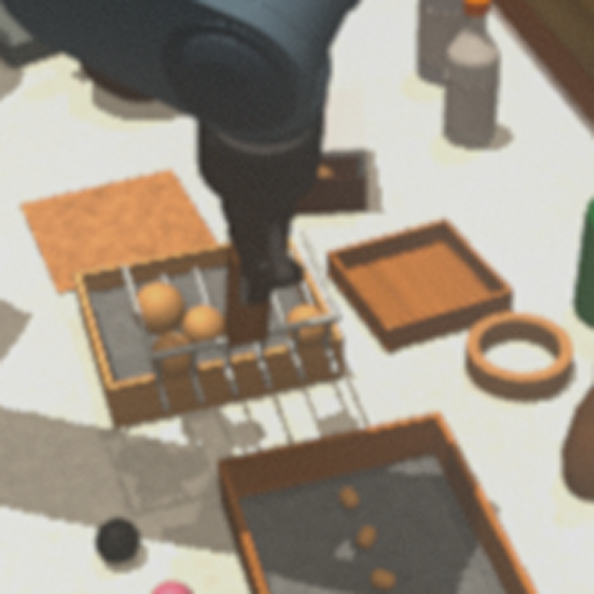

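View pics/t8.png

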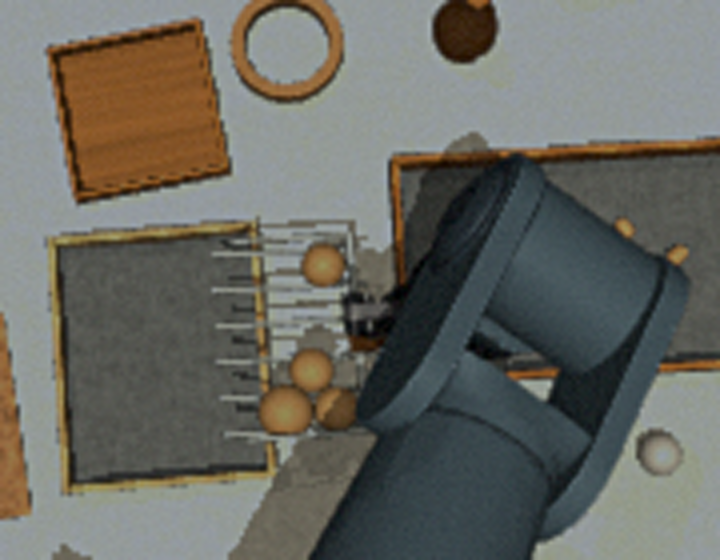

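play_rows(plan=[[[1,0,0.0061,0.0038,0.028,0,0],[1,0,0.0062,0.0036,0.027,0,0],[1,0,0.0063,0.0034,0.028,0.001,0],[1,0,0.0064,0.0033,0.028,0,0],[1,0,0.0064,0.0031,0.027,0,-0.001],[1,0,0.0068,0.0038,0.028,0,0],[1,0,0.0069,0.0036,0.028,0,0],[1,0,0.007,0.0034,0.028,0,0],[1,0,0.0071,0.0032,0.028,0,0],[1,0,0.0072,0.003,0.028,0,0],[1,0,0,0,0,0,0],[1,0,0,0,0,0,0]]])

```text
time_s: 12.0
position: [0.4952, -0.0553, 0.3261]
tcp_rot: [0.102, -3.137, -0.056]
wrist_force: [1.2, 0.2, -3.5]
finger_gap: 0.0149
```

```bash
python3 - <<'E'
from h import *
st(); o,Rs=scoop_pose(); print(o, o+Rs[:,0]*.095, loc(TR,-.042,0),Rs.round(3)[2])
e=rows(1,[tip(-.042,.050,-4,5),tip(-.040,.043,-10,10)])
rows(1,[tip(-.038,.038,-20,8),tip(-.038,.036,-32,6)],start=e)
snap('side','s9.png',(150,100,330,280),3.3)
E
```

```text
t 12.0 p [ 0.4952 -0.0553  0.3261] F [ 1.2  0.2 -3.5] gap 0.0149
ytool [-0.065  0.997  0.036] z [-0.003  0.035 -0.999]
[ 0.49431962 -0.04551338  0.05129589] [0.48816143 0.04922639 0.05468003] [0.4885372  0.04788288] [0.036 0.001 0.999]
15 [[1,0,0.0056,-0.0008,0.021,0,0],[1,0.0001,0.0056,-0.0009,0.021,0,0.001],[1,0,0.0055,-0.001,0.021,-0.001,0],[1,0,0.0055,-0.0011,0.021,0,0.001],[1,0,0.0055,-0.0012,0.021,0,0],[1,0,0.0032,-0.0002,0.011,0,0],[1,0,0.0032,-0.0002,0.01,0,0],[1,0,0.0031,-0.0002,0.011,0,0],[1,0,0.0032,-0.0002,0.01,0,0],[1,0,0.0032,-0.0003,0.011,0,0],[1,0,0.0031,-0.0004,0.01,0,0],[1,0,0.0032,-0.0003,0.011,0,0],[1,0,0.0032,-0.0004,0.01,0,0],[1,0,0.0031,-0.0004,0.011,0,0],[1,0,0.0032,-0.0005,0.01,0,0]]
14 [[1,0,0.0065,-0.001,0.022,0,0],[1,0,0.0065,-0.0011,0.022,0,0],[1,0,0.0064,-0.0012,0.022,0,0],[1,0,0.0065,-0.0014,0.021,0,0],[1,0,0.0063,-0.0015,0.022,0,0],[1,0,0.0064,-0.0017,0.022,0,0],[1,0,0.0063,-0.0018,0.022,0,0],[1,0,0.0063,-0.002,0.022,0,0],[1,0,0.01,-0.002,0.035,0,0],[1,0,0.0099,-0.0023,0.035,0,0],[1,0,0.0098,-0.0027,0.035,0,0],[1,0,0.0098,-0.003,0.034,0,0],[1,0,0.0096,-0.0033,0.035,0,0],[1,0,0.0095,-0.0037,0.035,0,0]]
```

View pics/s9.png

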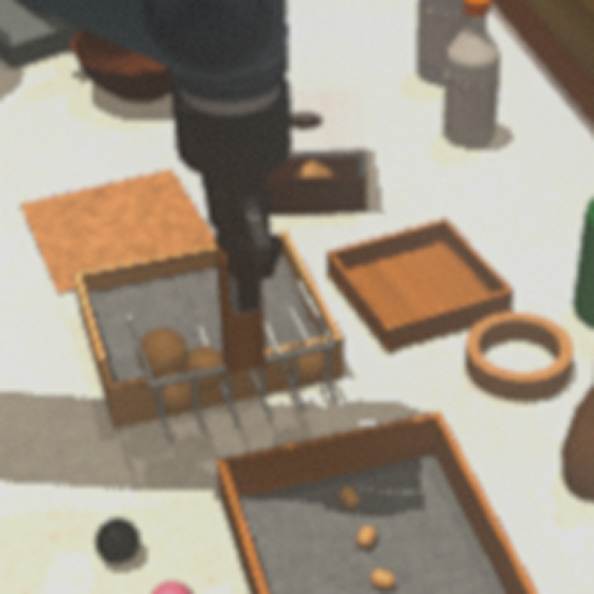

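play_rows(plan=[[[1,0,0.0056,-0.0008,0.021,0,0],[1,0,0.0056,-0.0009,0.021,0,0],[1,0,0.0055,-0.001,0.021,0,0],[1,0,0.0055,-0.0011,0.021,0,0.001],[1,0,0.0055,-0.0012,0.021,0,0],[1,0,0.0032,-0.0002,0.011,0,0],[1,0,0.0032,-0.0002,0.01,0,0],[1,0,0.0031,-0.0002,0.011,0,0],[1,0,0.0032,-0.0002,0.01,0,0],[1,0,0.0032,-0.0003,0.011,0,0],[1,0,0.0031,-0.0004,0.01,0,0],[1,0,0.0032,-0.0003,0.011,0,0],[1,0,0.0032,-0.0004,0.01,0,0],[1,0,0.0031,-0.0004,0.011,0,0],[1,0,0.0032,-0.0005,0.01,0,0],[1,0,0,0,0,0,0],[1,0,0,0,0,0,0],[1,0,0,0,0,0,0],[1,0,0,0,0,0,0]]])

```text
time_s: 13.63
position: [0.4916, 0.0034, 0.3307]
tcp_rot: [-0.098, 3.123, -0.273]
wrist_force: [-0.1, 0.5, -1.8]
finger_gap: 0.0152
```

```bash
python3 - <<'E'
from h import *
st(); o,Rs=scoop_pose(); print(o, o+Rs[:,0]*.095, loc(TR,-.042,0),Rs.round(3)[2])
snap('side','s10.png',(150,100,330,280),3.3)
snap('top','t10.png',(190,130,370,270),4)
E
```

```text
t 13.63 p [0.4916 0.0034 0.3307] F [-0.1  0.5 -1.8] gap 0.0152
ytool [-0.062  0.983 -0.174] z [ 0.011 -0.173 -0.985]
[ 0.49457399 -0.04430283  0.05985411] [0.48872048 0.04906827 0.04334431] [0.4885372  0.04788288] [-0.174  0.     0.985]
```

View pics/s10.png

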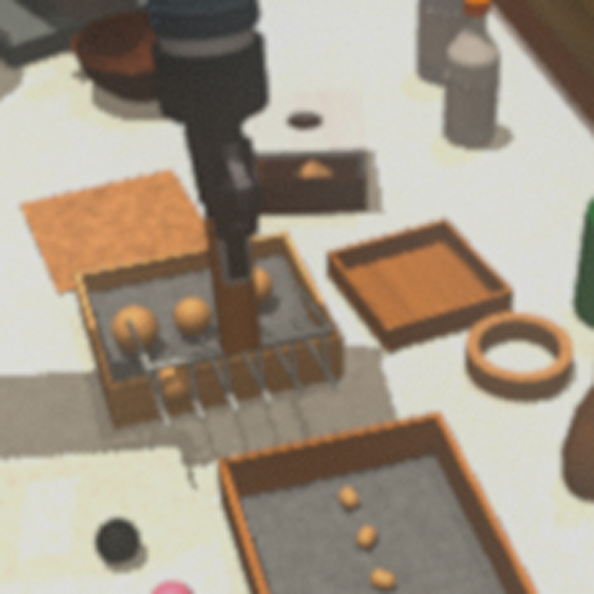

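View pics/t10.png

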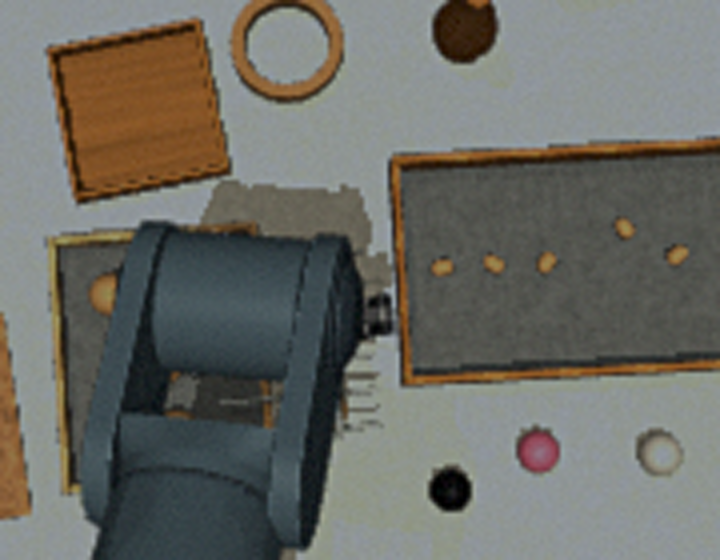

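play_rows(plan=[[[1,0,0.0065,-0.001,0.022,0,0],[1,0,0.0065,-0.0011,0.022,0,0],[1,0,0.0064,-0.0012,0.022,0,0],[1,0,0.0065,-0.0014,0.021,0,0],[1,0,0.0063,-0.0015,0.022,0,0],[1,0,0.0064,-0.0017,0.022,0,0],[1,0,0.0063,-0.0018,0.022,0,0],[1,0,0.0063,-0.002,0.022,0,0],[1,0,0,0,0,0,0],[1,0,0,0,0,0,0],[1,0,0,0,0,0,0],[1,0,0,0,0,0,0],[1,0,0,0,0,0,0],[1,0,0,0,0,0,0]]])

```text
time_s: 14.9
position: [0.4883, 0.0557, 0.3292]
tcp_rot: [-0.096, 3.082, -0.544]
wrist_force: [0.1, -0.0, -2.3]
finger_gap: 0.0149
```

```bash
python3 - <<'E'
from h import *
st(); o,Rs=scoop_pose(); print(o, o+Rs[:,0]*.095,Rs.round(3)[2])
snap('side','s11.png',(150,100,330,280),3.3)
E
```

```text
t 14.9 p [0.4883 0.0557 0.3292] F [ 0.1 -0.  -2.3] gap 0.0149
ytool [-0.059  0.938 -0.342] z [ 0.021 -0.342 -0.94 ]
[ 0.49411529 -0.03831138  0.07085769] [0.48855139 0.05077123 0.03832568] [-0.342  0.     0.94 ]
```

View pics/s11.png

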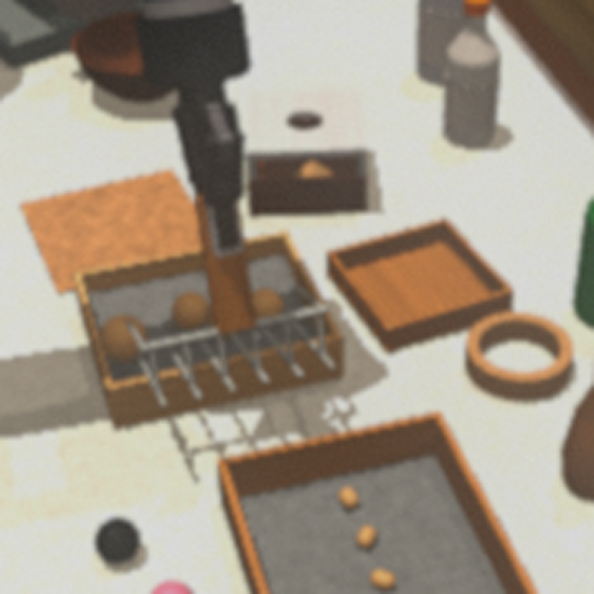

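```bash
python3 - <<'E'
from h import *
e=rows(1,[tip(-.055,.075,-15,4),tip(-.06,.14,0,6)])
E
```

```text
10 [[1,0.0001,-0.0128,-0.0049,-0.022,0,0],[1,0,-0.0127,-0.0052,-0.022,0,0],[1,0.0001,-0.0126,-0.0055,-0.022,0,0],[1,0.0001,-0.0125,-0.0057,-0.022,0,0],[1,0,-0.0149,-0.0046,-0.044,0,0],[1,0,-0.0147,-0.0052,-0.043,0,0],[1,0,-0.0145,-0.0059,-0.044,0,0],[1,0,-0.0142,-0.0065,-0.043,0,0],[1,0,-0.0139,-0.0071,-0.044,0,0],[1,-0.0001,-0.0136,-0.0077,-0.044,0,-0.001]]
```

play_rows(plan=[[[1,0,-0.0128,-0.0049,-0.022,0,0],[1,0,-0.0127,-0.0052,-0.022,0,0],[1,0,-0.0126,-0.0055,-0.022,0,0],[1,0,-0.0125,-0.0057,-0.022,0,0],[1,0,-0.0149,-0.0046,-0.044,0,0],[1,0,-0.0147,-0.0052,-0.043,0,0],[1,0,-0.0145,-0.0059,-0.044,0,0],[1,0,-0.0142,-0.0065,-0.043,0,0],[1,0,-0.0139,-0.0071,-0.044,0,0],[1,0,-0.0136,-0.0077,-0.044,0,0],[1,0,0,0,0,0,0],[1,0,0,0,0,0,0]]])

```text
time_s: 15.95
position: [0.4959, -0.0652, 0.4152]
tcp_rot: [-0.096, 3.14, -0.002]
wrist_force: [-0.1, 1.4, -2.1]
finger_gap: 0.0148
```

```bash
python3 - <<'E'
from h import *
st(); o,Rs=scoop_pose(); print(o)
snap('side','s12.png',(150,100,330,280),3.3)
snap('top','t12.png',(140,130,340,280),4)
E
```

```text
t 15.95 p [ 0.4959 -0.0652  0.4152] F [-0.1  1.4 -2.1] gap 0.0148
ytool [-0.061  0.998 -0.001] z [ 0.    -0.001 -1.   ]
[ 0.49601666 -0.06547584  0.14022366]
```

View pics/s12.png

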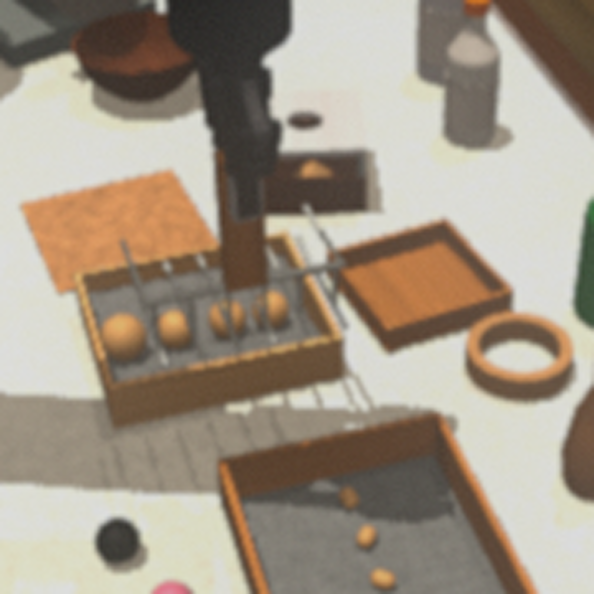

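View pics/t12.png

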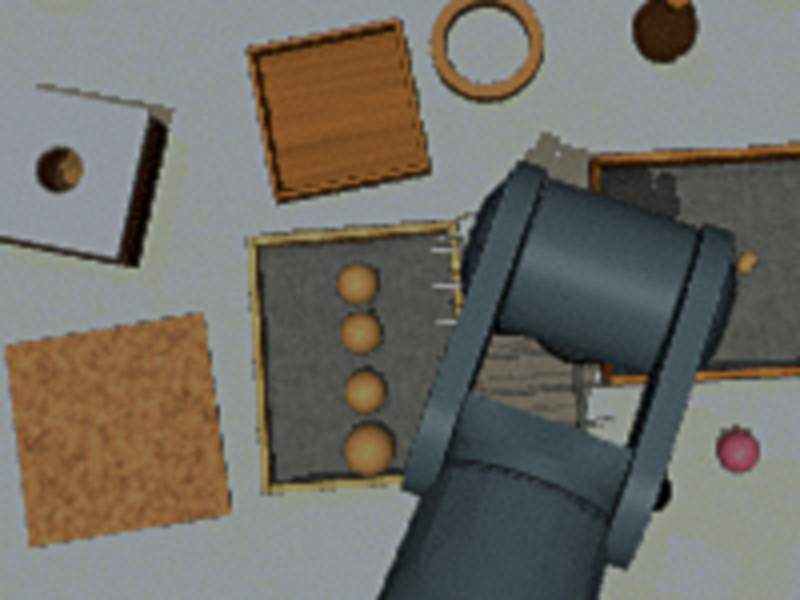

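```bash
python3 - <<'E'
from h import *
e=rows(1,[S([.4405,.251],.12,98.5,0,11)])
rows(1,[S([.4405,.251],.05,98.5,0,3),S([.4405,.251],.006,98.5,0,4)],start=e)
E
```

```text
11 [[1,0.0032,0.0289,0.0017,0,0,-0.008],[1,0.003,0.0289,0.0018,0,0,-0.008],[1,0.0027,0.029,0.0017,0,0,-0.007],[1,0.0025,0.029,0.0018,0,-0.001,-0.008],[1,0.0023,0.029,0.0017,0,0,-0.008],[1,0.0021,0.029,0.0018,0,0,-0.008],[1,0.0018,0.029,0.0017,0,0,-0.007],[1,0.0017,0.029,0.0018,0,0,-0.008],[1,0.0014,0.0291,0.0017,0,0,-0.008],[1,0.0011,0.0291,0.0018,0,0,-0.008],[1,0.001,0.029,0.0017,0,-0.001,-0.007]]
7 [[1,0,0,0.0233,0,0,0],[1,0,0,0.0234,0,0,0],[1,0,0,0.0233,0,0,0],[1,0,0,0.011,0,0,0],[1,0,0,0.011,0,0,0],[1,0,0,0.011,0,0,0],[1,0,0,0.011,0,0,0]]
```

play_rows(plan=[[[1,0.0032,0.0289,0.0017,0,0,-0.008],[1,0.003,0.0289,0.0018,0,0,-0.008],[1,0.0027,0.029,0.0017,0,0,-0.007],[1,0.0025,0.029,0.0018,0,0,-0.008],[1,0.0023,0.029,0.0017,0,0,-0.008],[1,0.0021,0.029,0.0018,0,0,-0.008],[1,0.0018,0.029,0.0017,0,0,-0.007],[1,0.0017,0.029,0.0018,0,0,-0.008],[1,0.0014,0.0291,0.0017,0,0,-0.008],[1,0.0011,0.0291,0.0018,0,0,-0.008],[1,0.001,0.029,0.0017,0,0,-0.007],[1,0,0,0.02,0,0,0],[1,0,0,0.023,0,0,0],[1,0,0,0.02,0,0,0],[1,0,0,0.011,0,0,0],[1,0,0,0,0,0,0],[1,0,0,0,0,0,0]]])

```text
time_s: 17.47
position: [0.4405, 0.2508, 0.3215]
tcp_rot: [0.233, -3.131, 0.0]
wrist_force: [0.2, -0.4, -2.1]
finger_gap: 0.0153
```

```bash
python3 - <<'E'
from h import *
st(); o,Rs=scoop_pose(); print(o,Rs.round(3))
rows(1,[S([.4405,.251],.0045,98.5,0,5)])
E
```

```text
t 17.47 p [0.4405 0.2508 0.3215] F [ 0.2 -0.4 -2.1] gap 0.0153
ytool [-0.148  0.989  0.   ] z [-0.002 -0.    -1.   ]
[0.44005317 0.25072536 0.04651513] [[-0.148 -0.989  0.002]
 [ 0.989 -0.148  0.   ]
 [ 0.     0.002  1.   ]]
5 [[1,0,0,0.0084,0,0,0],[1,-0.0001,0.0001,0.0084,0,-0.001,0],[1,0,0,0.0084,0,0,0],[1,0,0.0001,0.0084,0,0,0],[1,0,0,0.0084,0,-0.001,0]]
```

play_rows(plan=[[[1,0,0,0.012,0,0,0],[1,0,0,0.012,0,0,0],[1,0,0,0.009,0,0,0],[1,0,0,0.006,0,0,0],[1,0,0,0.0025,0,0,0],[1,0,0,0.001,0,0,0],[1,0,0,0,0,0,0]]])

```text
time_s: 18.05
position: [0.4409, 0.2505, 0.2792]
tcp_rot: [0.232, -3.133, -0.001]
wrist_force: [1.3, -0.8, -1.9]
finger_gap: 0.0149
```

```bash
python3 - <<'E'
from h import *
st(); o,Rs=scoop_pose(); print(o)
snap('side','s13.png',(140,80,280,220),4)
E
```

```text
t 18.05 p [0.4409 0.2505 0.2792] F [ 1.3 -0.8 -1.9] gap 0.0149
ytool [-0.147  0.989  0.   ] z [-0.001  0.    -1.   ]
[0.44072141 0.25059606 0.00424951]
```

View pics/s13.png

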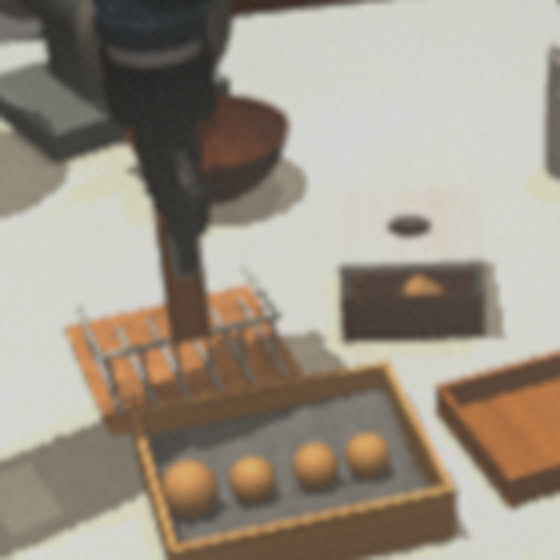

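play_rows(plan=[[[1,0,0,0.001,0,0,0],[1,0,0,0.0005,0,0,0],[1,0,0,0,0,0,0],[-1,0,0,0,0,0,0],[-1,0,0,0,0,0,0],[-1,0,0,0,0,0,0],[-1,0,0,0,0,0,0],[-1,0,0,-0.015,0,0,0],[-1,0,0,-0.03,0,0,0],[-1,0,0,-0.035,0,0,0],[-1,0,0,-0.035,0,0,0],[-1,0,0,-0.02,0,0,0],[-1,0,0,0,0,0,0]]])

```text
time_s: 19.18
position: [0.4419, 0.2509, 0.4192]
tcp_rot: [-0.231, 3.122, 0.004]
wrist_force: [-0.2, -0.4, 0.1]
finger_gap: 0.0854
```

```bash
python3 - <<'E'
from h import *
st()
snap('side','s14.png',(140,80,300,240),3.6)
snap('top','t14.png',(130,130,300,280),4)
E
```

```text
t 19.18 p [0.4419 0.2509 0.4192] F [-0.2 -0.4  0.1] gap 0.0854
ytool [-0.147  0.989  0.002] z [ 0.01   0.004 -1.   ]
```

View pics/s14.png

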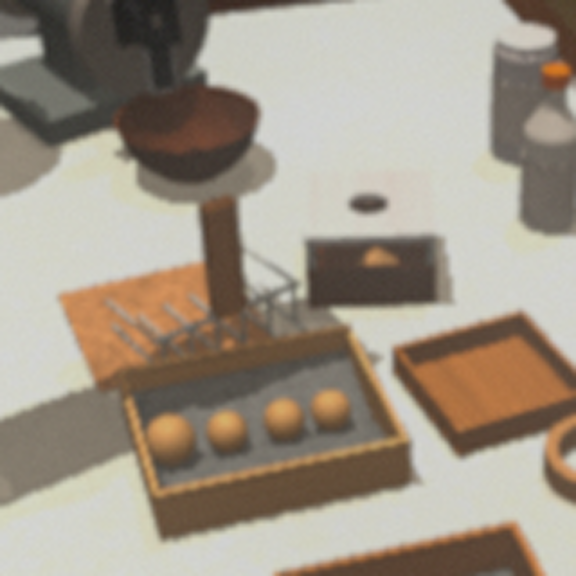

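View pics/t14.png

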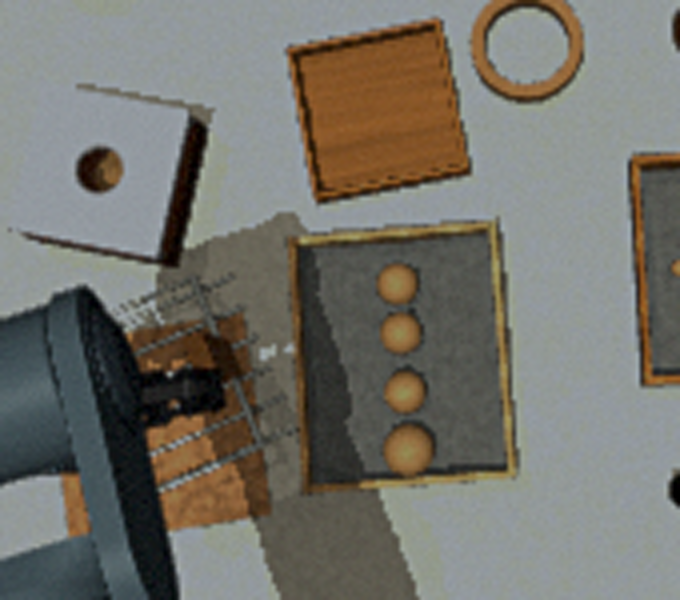

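```bash
cat >> h.py <<'E'
def G(xy,z,h,n=None):
    a=tool_from_scoop([xy[0],xy[1],z],h,0,0.); return (a[0],a[1],n)
E
python3 - <<'E'
from h import *
def B(x,y): return 130+x/4,130+y/4
P=[]
for (x,y),z in[((398,284),.023),((402,333),.023),((406,391),.023),((409,449),.0265)]:
    P.append(pz('top',*B(x,y),z)[:2]); q=P[-1]-TR[0]; print(P[-1].round(4))
print('hole',pz('top',*B(100,170),.074), 'dish now', np.mean([pz('top',*B(x,y),.028) for x,y in((289,50),(438,21),(468,169),(318,201))],0))
rows(-1,[G(P[0],.30,93.6,8)])
E
```

```text
[0.5433 0.0936]
[0.505  0.0909]
[0.4601 0.0883]
[0.4156 0.0863]
hole [0.63021646 0.31503797 0.074     ] dish now [0.68106949 0.1072512  0.028     ]
8 [[-1,-0.0097,-0.0213,0.0142,0,0,0.011],[-1,-0.01,-0.0212,0.0142,0,0,0.01],[-1,-0.0102,-0.0211,0.0143,0,0.001,0.011],[-1,-0.0104,-0.021,0.0142,0,0,0.01],[-1,-0.0107,-0.0208,0.0142,0,0,0.011],[-1,-0.0109,-0.0208,0.0142,0.001,0,0.011],[-1,-0.0111,-0.0206,0.0142,0,0.001,0.01],[-1,-0.0113,-0.0205,0.0143,0,0,0.011]]
```

play_rows(plan=[[[-1,-0.0097,-0.0213,0.0142,0,0,0.011],[-1,-0.01,-0.0212,0.0142,0,0,0.01],[-1,-0.0102,-0.0211,0.0143,0,0.001,0.011],[-1,-0.0104,-0.021,0.0142,0,0,0.01],[-1,-0.0107,-0.0208,0.0142,0,0,0.011],[-1,-0.0109,-0.0208,0.0142,0,0,0.011],[-1,-0.0111,-0.0206,0.0142,0,0.001,0.01],[-1,-0.0113,-0.0205,0.0143,0,0,0.011],[-1,0,0,0,0,0,0]]])

```text
time_s: 20.03
position: [0.5428, 0.0908, 0.2939]
tcp_rot: [0.092, -3.13, 0.0]
wrist_force: [-1.0, -0.1, -0.1]
finger_gap: 0.0856
```

```bash
python3 - <<'E'
from h import *
st()
snap('side','s15.png',(140,80,300,240),3.6)
snap('top','t15.png',(130,130,300,280),4)
recrop('top15.png'.replace('top15','t15'),'t15b.png',(138,180,213,270),6.5)
E
```

```text
t 20.03 p [0.5428 0.0908 0.2939] F [-1.  -0.1 -0.1] gap 0.0856
ytool [-0.059  0.998  0.   ] z [-0.01 -0.   -1.  ]
```

View pics/s15.png

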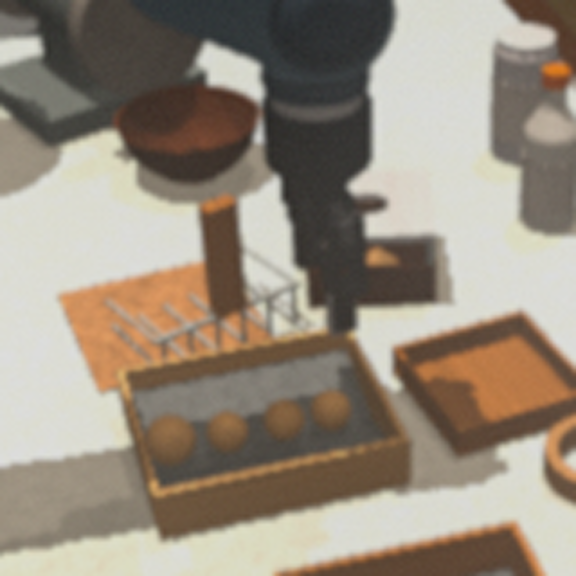

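View pics/t15b.png

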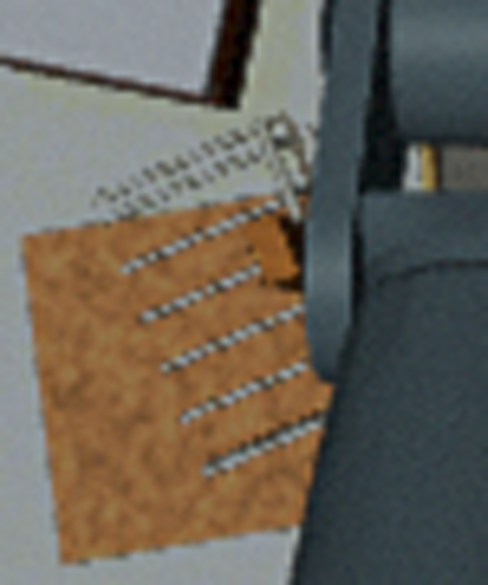

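```bash
python3 - <<'E'
from h import *
rows(-1,[G([.5433,.0936],.184,93.6,6)])
E
```

```text
6 [[-1,-0.0003,0.0001,0.0188,0,-0.001,0],[-1,-0.0003,0,0.0187,0,-0.001,0],[-1,-0.0002,0.0001,0.0188,0.001,-0.002,-0.001],[-1,-0.0003,0.0001,0.0188,0,-0.001,0],[-1,-0.0002,0,0.0187,0,-0.001,0],[-1,-0.0002,0.0001,0.0188,0,-0.001,0]]
```

play_rows(plan=[[[-1,-0.0003,0,0.019,0,-0.002,0],[-1,-0.0003,0,0.019,0,-0.002,0],[-1,-0.0003,0,0.019,0,-0.002,0],[-1,-0.0003,0,0.019,0,-0.001,0],[-1,0,0,0.019,0,-0.001,0],[-1,0,0,0.012,0,0,0],[-1,0,0,0.005,0,0,0],[1,0,0,0,0,0,0],[1,0,0,0,0,0,0],[1,0,0,0,0,0,0],[1,0,0,0,0,0,0],[1,0,0,0,0,0,0]]], grip_force=25)

```text
time_s: 21.13
position: [0.5451, 0.0936, 0.1883]
tcp_rot: [-0.098, 3.132, 0.001]
wrist_force: [-0.5, -0.3, 4.1]
finger_gap: 0.0314
```

```bash
python3 - <<'E'
from h import *
st()
E
```

```text
t 21.13 p [0.5451 0.0936 0.1883] F [-0.5 -0.3  4.1] gap 0.0314
ytool [-0.063  0.998  0.   ] z [ 0.008  0.001 -1.   ]
```

```bash
python3 - <<'E'
from h import *
e=rows(1,[G([.5445,.0936],.28,93.6,4),G([.6320,.315],.275,93.6,8)])
E
```

```text
12 [[1,0,0,-0.0229,0,0.002,0],[1,0,0,-0.0229,0,0.002,0],[1,0,0,-0.023,0,0.002,0],[1,0.0001,0,-0.0229,0,0.002,0],[1,-0.0126,0.0269,0.0006,0,0,0],[1,-0.0127,0.027,0.0007,0,0,0],[1,-0.0126,0.0269,0.0006,0,0,0],[1,-0.0127,0.027,0.0006,0,0,0],[1,-0.0126,0.0269,0.0007,0,0,0],[1,-0.0127,0.0269,0.0006,0,0,0],[1,-0.0126,0.027,0.0006,0,0,0],[1,-0.0127,0.0269,0.0006,0,0,0]]
```

play_rows(plan=[[[1,0,0,-0.0229,0,0.002,0],[1,0,0,-0.0229,0,0.002,0],[1,0,0,-0.023,0,0.002,0],[1,0,0,-0.0229,0,0.002,0],[1,-0.0126,0.0269,0.0006,0,0,0],[1,-0.0127,0.027,0.0007,0,0,0],[1,-0.0126,0.0269,0.0006,0,0,0],[1,-0.0127,0.027,0.0006,0,0,0],[1,-0.0126,0.0269,0.0007,0,0,0],[1,-0.0127,0.0269,0.0006,0,0,0],[1,-0.0126,0.027,0.0006,0,0,0],[1,-0.0127,0.0269,0.0006,0,0,0],[1,0,0,0,0,0,0],[1,0,0,0,0,0,0]]])

```text
time_s: 22.3
position: [0.6317, 0.3162, 0.2735]
tcp_rot: [0.102, -3.138, -0.0]
wrist_force: [-0.1, 0.2, 0.0]
finger_gap: 0.0309
```

```bash
python3 - <<'E'
from h import *
st()
rows(1,[G([.6320,.315],.262,93.6,2)])
snap('side','s16.png',(180,50,320,190),4.2)
E
```

```text
t 22.3 p [0.6317 0.3162 0.2735] F [-0.1  0.2  0. ] gap 0.0309
ytool [-0.065  0.998  0.   ] z [-0.002  0.    -1.   ]
2 [[1,-0.0001,-0.0006,0.0057,0,-0.001,0.001],[1,-0.0002,-0.0006,0.0058,0,-0.001,0.001]]
```

View pics/s16.png

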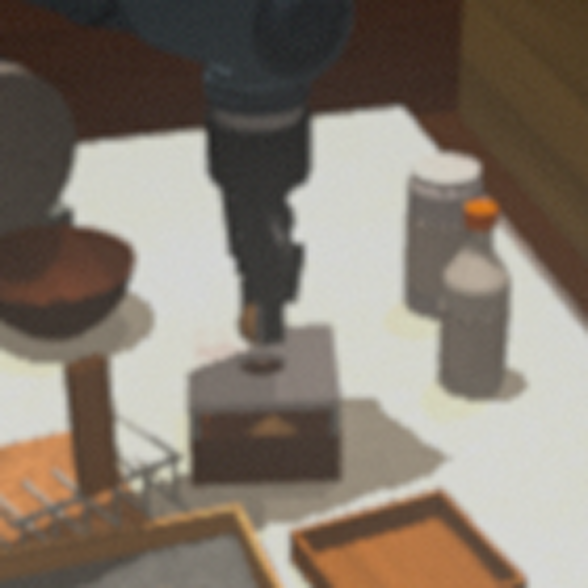

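```bash
python3 - <<'E'
from h import *
p,R=cur()
for n,X in[('hole',[.6305,.315,.074]),('grasp',p+R[:,2]*.155),('ballguess',[p[0]-.0018,p[1],p[2]-.165])]:
    u,v=proj('side',X); print(n,(u-180)*4.2,(v-50)*4.2)
recrop('s16.png','s16b.png',(220,105,270,145),14)
E
```

```text
hole 260.2906925381962 361.74652905743363
grasp 259.6504768262121 310.2838843176749
ballguess 258.17009221487524 322.25670440293806
```

View pics/s16b.png

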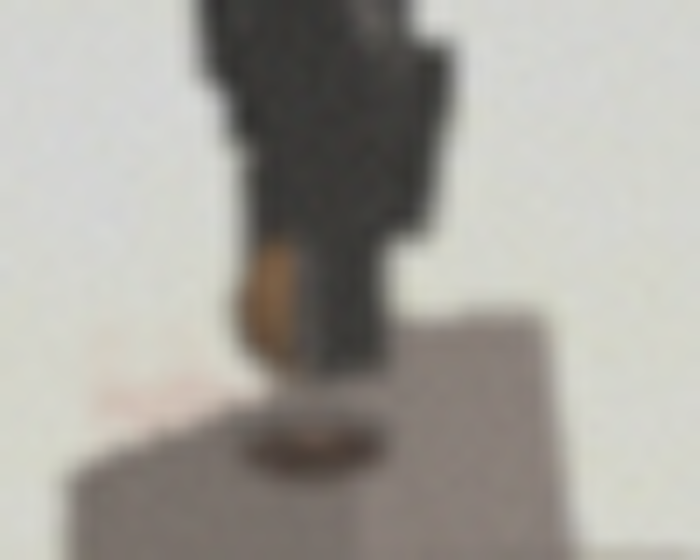

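play_rows(plan=[[[1,-0.0005,-0.0006,0.007,0,-0.001,0.001],[1,0,-0.0006,0.007,0,-0.001,0],[1,0,0,0,0,0,0],[0,0,0,0,0,0,0],[0,0,0,0,0,0,0],[0,0,0,0,0,0,0],[0,0,0,-0.02,0,0,0],[-1,0,0,-0.02,0,0,0],[-1,0,0,0,0,0,0]]])

```text
time_s: 23.1
position: [0.6336, 0.3143, 0.3049]
tcp_rot: [-0.097, 3.132, 0.004]
wrist_force: [1.0, 0.6, 1.1]
finger_gap: 0.0654
```

```bash
python3 - <<'E'
from h import *
st()
snap('side','s17.png',(180,50,320,190),4.2)
rows(-1,[G([.505,.0909],.29,93.6),G([.505,.0909],.187,93.6,5)])
E
```

```text
t 23.1 p [0.6336 0.3143 0.3049] F [1.  0.6 1.1] gap 0.0654
ytool [-0.062  0.998  0.002] z [ 0.008  0.003 -1.   ]
13 [[-1,0.0177,-0.0269,0.0015,0,0.001,0],[-1,0.0177,-0.0268,0.0015,0,0,0],[-1,0.0178,-0.0269,0.0014,0.001,0.001,0],[-1,0.0177,-0.0268,0.0016,0,0.001,-0.001],[-1,0.0177,-0.0269,0.0015,0,0.001,0],[-1,0.0178,-0.0268,0.0016,0,0,0],[-1,0.0177,-0.0269,0.0015,0.001,0.001,0],[-1,0.0177,-0.0268,0.0016,0,0.001,0],[-1,0,0,0.0206,0,0,0],[-1,0,0,0.0206,0,0,0],[-1,0,0,0.0206,0,0,0],[-1,0,0,0.0206,0,0,0],[-1,0,0,0.0206,0,0,0]]
```

View pics/s17.png

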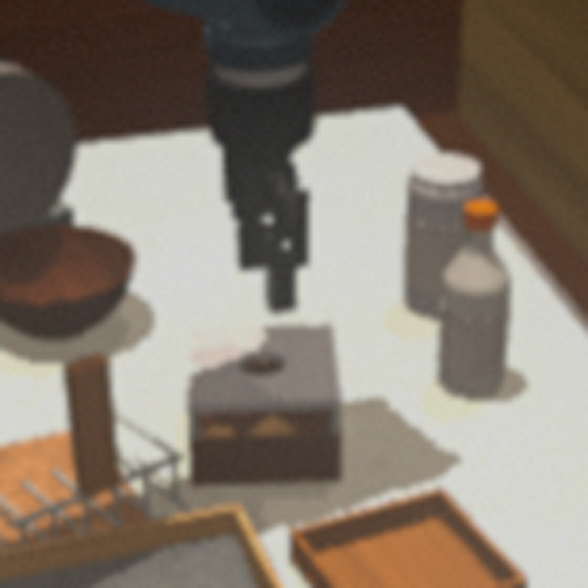

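play_rows(plan=[[[-1,0.0177,-0.0269,0.0015,0,0.001,0],[-1,0.0177,-0.0268,0.0015,0,0,0],[-1,0.0178,-0.0269,0.0014,0,0.001,0],[-1,0.0177,-0.0268,0.0016,0,0.001,0],[-1,0.0177,-0.0269,0.0015,0,0.001,0],[-1,0.0178,-0.0268,0.0016,0,0,0],[-1,0.0177,-0.0269,0.0015,0,0.001,0],[-1,0.0177,-0.0268,0.0016,0,0.001,0],[-1,0,0,0.02,0,0,0],[-1,0,0,0.02,0,0,0],[-1,0,0,0.015,0,0,0],[-1,0,0,0.005,0,0,0],[-1,0,0,0,0,0,0]]])

```text
time_s: 24.23
position: [0.5026, 0.0907, 0.2257]
tcp_rot: [0.097, -3.13, -0.001]
wrist_force: [-0.3, 0.8, 0.2]
finger_gap: 0.0849
```

```bash
python3 - <<'E'
from h import *
st()
rows(-1,[G([.505,.0909],.188,93.6,4)])
snap('side','s18.png',(160,100,300,240),4.2)
E
```

```text
t 24.23 p [0.5026 0.0907 0.2257] F [-0.3  0.8  0.2] gap 0.0849
ytool [-0.062  0.998  0.001] z [-0.011  0.    -1.   ]
4 [[-1,-0.0007,0,0.0094,0,-0.003,0],[-1,-0.0007,0,0.0094,0,-0.002,-0.001],[-1,-0.0007,0,0.0094,0.001,-0.003,0],[-1,-0.0006,0.0001,0.0094,0,-0.002,0]]
```

View pics/s18.png

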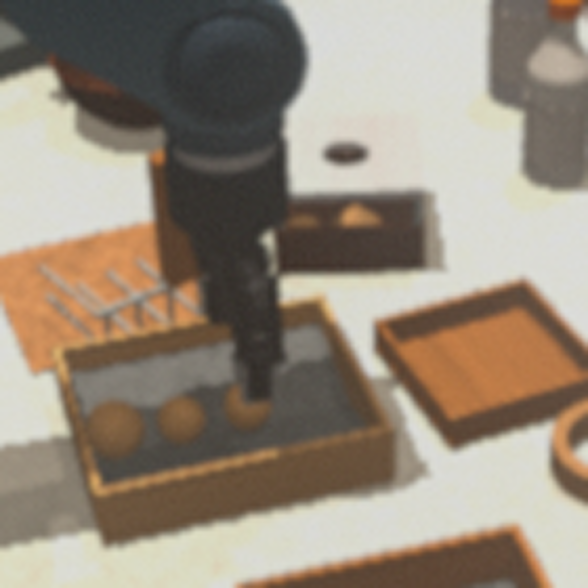

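play_rows(plan=[[[-1,-0.0007,0,0.0094,0,-0.002,0],[-1,-0.0007,0,0.0094,0,-0.002,0],[-1,-0.0005,0,0.0094,0,-0.002,0],[-1,0,0,0.0094,0,-0.002,0],[-1,0,0,0,0,0,0],[1,0,0,0,0,0,0],[1,0,0,0,0,0,0],[1,0,0,0,0,0,0],[1,0,0,0,0,0,0],[1,0,0,0,0,0,0]]])

```text
time_s: 25.12
position: [0.5057, 0.0908, 0.1907]
tcp_rot: [-0.097, 3.137, 0.001]
wrist_force: [-0.6, 1.1, 2.8]
finger_gap: 0.0314
```

```bash
python3 - <<'E'
from h import *
st()
p,_=cur()
dx=p[0]-.505;print(dx)
e=rows(1,[G([p[0],.0909],.275,93.6,4),G([.6305+dx,.315],.262,93.6,9)])
E
```

```text
t 25.12 p [0.5057 0.0908 0.1907] F [-0.6  1.1  2.8] gap 0.0314
ytool [-0.062  0.998  0.   ] z [ 0.003  0.    -1.   ]
0.0006899628750847153
13 [[1,-0.0001,0,-0.0211,0,0.001,0],[1,0,0.0001,-0.021,0,0,-0.001],[1,0,0,-0.0211,0,0.001,0],[1,-0.0001,0,-0.0211,0,0.001,0],[1,-0.0155,0.024,0.0014,0,0,0],[1,-0.0154,0.024,0.0015,0,0,0],[1,-0.0155,0.0239,0.0014,0,0,0],[1,-0.0155,0.024,0.0015,0,0,0],[1,-0.0155,0.024,0.0014,0,0,0],[1,-0.0154,0.024,0.0015,0,0,0],[1,-0.0155,0.0239,0.0014,0,0,0],[1,-0.0155,0.024,0.0015,0,0,0],[1,-0.0155,0.024,0.0014,0,0,0]]
```

play_rows(plan=[[[1,0,0,-0.0211,0,0.001,0],[1,0,0,-0.021,0,0,-0.001],[1,0,0,-0.0211,0,0.001,0],[1,0,0,-0.0211,0,0.001,0],[1,-0.0155,0.024,0.0014,0,0,0],[1,-0.0154,0.024,0.0015,0,0,0],[1,-0.0155,0.0239,0.0014,0,0,0],[1,-0.0155,0.024,0.0015,0,0,0],[1,-0.0155,0.024,0.0014,0,0,0],[1,-0.0154,0.024,0.0005,0,0,0],[1,-0.0155,0.0239,0.0004,0,0,0],[1,-0.0155,0.024,0.0005,0,0,0],[1,-0.0155,0.024,0.0004,0,0,0],[1,0,0,0,0,0,0],[1,0,0,0,0,0,0]]])

```text
time_s: 26.37
position: [0.6308, 0.3159, 0.2649]
tcp_rot: [0.101, -3.139, 0.0]
wrist_force: [-0.3, -0.3, -0.1]
finger_gap: 0.031
```

```bash
python3 - <<'E'
from h import *
st()
rows(1,[G([.6312,.315],.263,93.6,2)])
snap('side','s19.png',(220,105,270,145),14)
E
```

```text
t 26.37 p [0.6308 0.3159 0.2649] F [-0.3 -0.3 -0.1] gap 0.031
ytool [-0.064  0.998  0.   ] z [-0.001 -0.    -1.   ]
2 [[1,-0.0002,-0.0004,0.001,0,-0.001,0.001],[1,-0.0001,-0.0005,0.0009,0,0,0.001]]
```

View pics/s19.png

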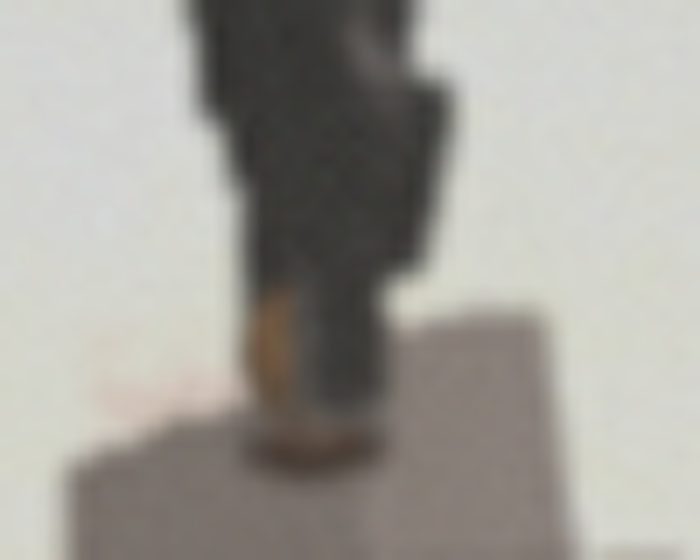

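Ball sits over the hole; release, then go for ball 3.

play_rows(plan=[[[1,0,-0.0005,0.001,0,0,0],[0,0,0,0,0,0,0],[0,0,0,0,0,0,0],[0,0,0,0,0,0,0],[0,0,0,-0.02,0,0,0],[-1,0,0,-0.02,0,0,0],[-1,0,0,0,0,0,0]]])

```text
time_s: 27.0
position: [0.632, 0.3144, 0.3093]
tcp_rot: [-0.098, 3.134, 0.004]
wrist_force: [0.5, -0.7, 1.1]
finger_gap: 0.0653
```

```bash
python3 - <<'E'
from h import *
st()
snap('side','s20.png',(160,80,320,240),3.6)
rows(-1,[G([.4606,.0883],.29,93.6),G([.4606,.0883],.22,93.6,4)])
E
```

```text
t 27.0 p [0.632  0.3144 0.3093] F [ 0.5 -0.7  1.1] gap 0.0653
ytool [-0.062  0.998  0.002] z [ 0.006  0.003 -1.   ]
12 [[-1,0.0231,-0.0269,0.002,0,0.001,0],[-1,0.0231,-0.0268,0.0021,0,0,0],[-1,0.0231,-0.0269,0.002,0.001,0.001,0],[-1,0.0231,-0.0269,0.0021,0,0,0],[-1,0.0231,-0.0268,0.0021,0,0.001,0],[-1,0.0231,-0.0269,0.0022,0,0,0],[-1,0.0231,-0.0269,0.0021,0,0.001,0],[-1,0.0231,-0.0268,0.0022,0.001,0,0],[-1,0,0,0.0175,0,0,0],[-1,0,0,0.0175,0,0,0],[-1,0,0,0.0175,0,0,0],[-1,0,0,0.0175,0,0,0]]
```

View pics/s20.png

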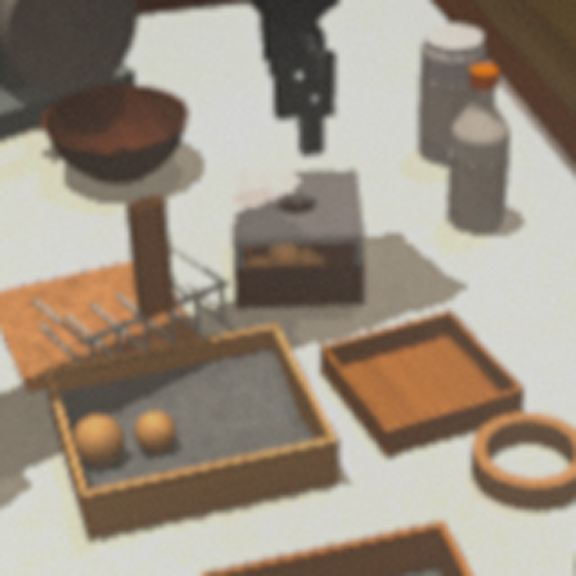

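play_rows(plan=[[[-1,0.0231,-0.0269,0.002,0,0.001,0],[-1,0.0231,-0.0268,0.002,0,0,0],[-1,0.0231,-0.0269,0.002,0,0.001,0],[-1,0.0231,-0.0269,0.002,0,0,0],[-1,0.0231,-0.0268,0.002,0,0.001,0],[-1,0.0231,-0.0269,0.002,0,0,0],[-1,0.0231,-0.0269,0.002,0,0.001,0],[-1,0.0231,-0.0268,0.002,0,0,0],[-1,0,0,0.0175,0,0,0],[-1,0,0,0.0175,0,0,0],[-1,0,0,0.0175,0,0,0],[-1,0,0,0.012,0,0,0],[-1,0,0,0,0,0,0],[-1,0,0,0,0,0,0]]])

```text
time_s: 28.22
position: [0.4588, 0.0882, 0.2232]
tcp_rot: [0.098, -3.132, -0.001]
wrist_force: [1.1, -1.0, 0.2]
finger_gap: 0.0856
```

```bash
python3 - <<'E'
from h import *
st()
rows(-1,[G([.4604,.0883],.190,93.6,4)])
E
```

```text
t 28.22 p [0.4588 0.0882 0.2232] F [ 1.1 -1.   0.2] gap 0.0856
ytool [-0.062  0.998  0.001] z [-0.008  0.    -1.   ]
4 [[-1,-0.0005,0,0.0083,0,-0.002,0],[-1,-0.0004,0,0.0083,0,-0.002,0],[-1,-0.0005,0,0.0083,0,-0.002,0],[-1,-0.0004,-0.0001,0.0083,0.001,-0.002,0]]
```

play_rows(plan=[[[-1,-0.0003,0,0.0083,0,-0.002,0],[-1,-0.0002,0,0.0083,0,-0.002,0],[-1,0,0,0.0083,0,-0.002,0],[-1,0,0,0.0083,0,-0.001,0],[-1,0,0,0,0,0,0],[1,0,0,0,0,0,0],[1,0,0,0,0,0,0],[1,0,0,0,0,0,0],[1,0,0,0,0,0,0],[1,0,0,0,0,0,0]]])

```text
time_s: 29.05
position: [0.4603, 0.0884, 0.1917]
tcp_rot: [-0.099, 3.137, 0.0]
wrist_force: [-0.4, 0.4, 2.7]
finger_gap: 0.0313
```

```bash
python3 - <<'E'
from h import *
st()
p,_=cur()
dx=p[0]-.4603;print(dx)
e=rows(1,[G([p[0],.0883],.28,93.6,4),G([.6305+dx,.3145],.268,93.6,10)])
E
```

```text
t 29.05 p [0.4603 0.0884 0.1917] F [-0.4  0.4  2.7] gap 0.0313
ytool [-0.063  0.998  0.   ] z [ 0.003  0.    -1.   ]
-3.4289214675076174e-05
14 [[1,-0.0001,0,-0.0221,0,0.001,0],[1,0,0,-0.0221,0,0,0],[1,0,0,-0.022,0,0.001,0],[1,-0.0001,0,-0.0221,0,0.001,0],[1,-0.0184,0.0215,0.0012,0,0,0],[1,-0.0184,0.0215,0.0012,0,0,0],[1,-0.0184,0.0215,0.0012,0,0,0],[1,-0.0184,0.0215,0.0012,0,0,0],[1,-0.0184,0.0215,0.0012,0,0,0],[1,-0.0184,0.0215,0.0012,0,0,0],[1,-0.0184,0.0215,0.0012,0,0,0],[1,-0.0184,0.0215,0.0012,0,0,0],[1,-0.0184,0.0215,0.0012,0,0,0],[1,-0.0184,0.0215,0.0012,0,0,0]]
```

```bash
python3 - <<'E'
from h import *
print(pz('top',179.5,218.5,.149))
E
```

```text
[0.48439059 0.22400379 0.149     ]
```

play_rows(plan=[[[1,0,0,-0.0221,0,0.001,0],[1,0,0,-0.0221,0,0,0],[1,0,0,-0.022,0,0.001,0],[1,0,0,-0.0221,0,0.001,0],[1,-0.0184,0.0215,0.0012,0,0,0],[1,-0.0184,0.0215,0.0012,0,0,0],[1,-0.0184,0.0215,0.0012,0,0,0],[1,-0.0184,0.0215,0.0012,0,0,0],[1,-0.0184,0.0215,0.0012,0,0,0],[1,-0.0184,0.0215,0.0012,0,0,0],[1,-0.0184,0.0215,0.0012,0,0,0],[1,-0.0184,0.0215,0.0012,0,0,0],[1,-0.0184,0.0215,0.0012,0,0,0],[1,-0.0184,0.0215,0.0012,0,0,0],[1,0,0,0,0,0,0],[1,0,0,0,0,0,0]]])

```text
time_s: 30.38
position: [0.6301, 0.3153, 0.2666]
tcp_rot: [0.101, -3.138, 0.0]
wrist_force: [-0.3, 0.2, -0.3]
finger_gap: 0.0313
```

```bash
python3 - <<'E'
from h import *
st()
rows(1,[G([.6305,.3147],.265,93.6,2)])
snap('side','s21.png',(220,105,270,145),14)
E
```

```text
t 30.38 p [0.6301 0.3153 0.2666] F [-0.3  0.2 -0.3] gap 0.0313
ytool [-0.064  0.998  0.   ] z [-0.002 -0.    -1.   ]
2 [[1,-0.0002,-0.0003,0.0008,0,-0.001,0.001],[1,-0.0001,-0.0003,0.0008,0,-0.001,0]]
```

View pics/s21.png

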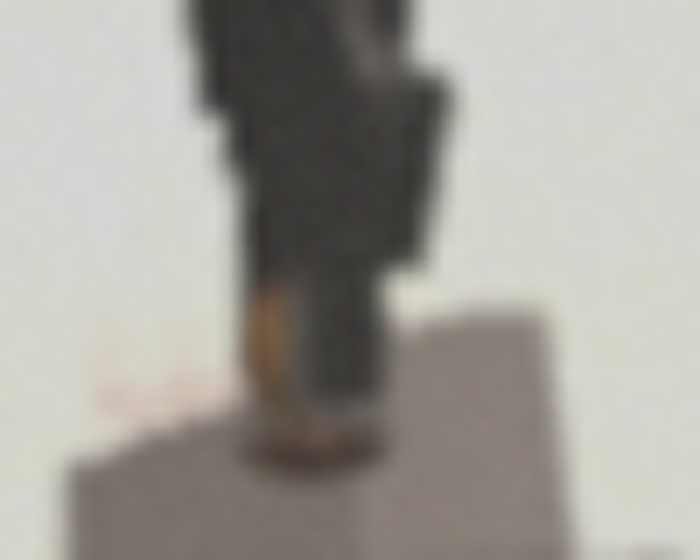

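play_rows(plan=[[[1,0,-0.0005,0.0015,0,0,0],[0,0,0,0,0,0,0],[0,0,0,0,0,0,0],[0,0,0,0,0,0,0],[0,0,0,-0.02,0,0,0],[-1,0,0,-0.02,0,0,0],[-1,0,0,0,0,0,0]]])

```text
time_s: 31.02
position: [0.6312, 0.3141, 0.3108]
tcp_rot: [-0.098, 3.134, 0.004]
wrist_force: [0.9, -0.2, 1.0]
finger_gap: 0.0654
```

```bash
python3 - <<'E'
from h import *
st()
snap('side','s22.png',(160,80,320,240),3.6)
snap('top','t22.png',(130,130,300,280),4)
rows(-1,[G([.4156,.0863],.30,93.6)])
E
```

```text
t 31.02 p [0.6312 0.3141 0.3108] F [ 0.9 -0.2  1. ] gap 0.0654
ytool [-0.062  0.998  0.002] z [ 0.006  0.003 -1.   ]
9 [[-1,0.0254,-0.0237,0.0007,0,0,0],[-1,0.0254,-0.0238,0.0007,0,0,0],[-1,0.0254,-0.0237,0.0008,0,0,0],[-1,0.0253,-0.0238,0.0007,0,0,0],[-1,0.0254,-0.0237,0.0007,0,0.001,0],[-1,0.0254,-0.0237,0.0007,0.001,0,0],[-1,0.0254,-0.0238,0.0008,0,0,0],[-1,0.0254,-0.0237,0.0008,0,0,0],[-1,0.0254,-0.0237,0.0007,0,0,0]]
```

View pics/s22.png

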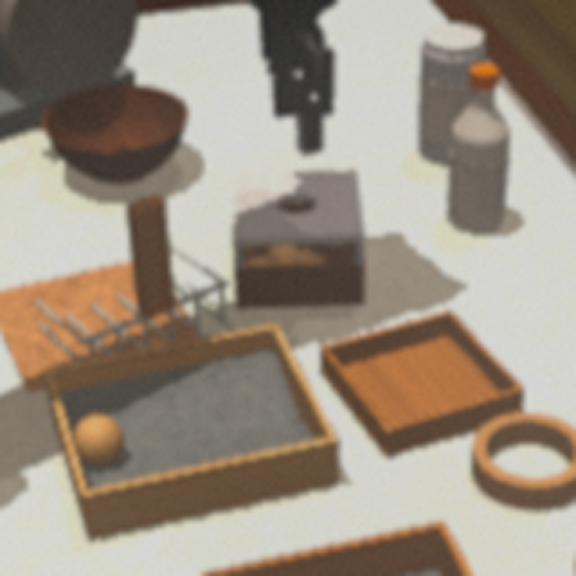

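View pics/t22.png

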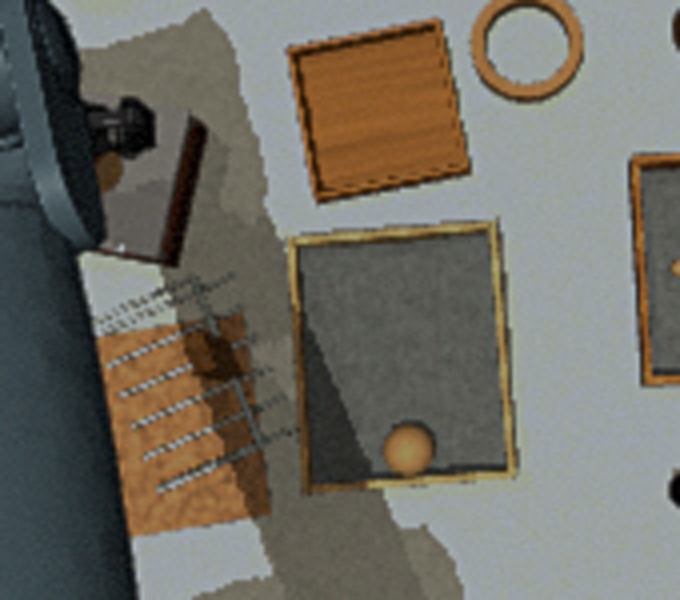

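play_rows(plan=[[[-1,0.0254,-0.0237,0.0005,0,0,0],[-1,0.0254,-0.0238,0.0005,0,0,0],[-1,0.0254,-0.0237,0.0005,0,0,0],[-1,0.0253,-0.0238,0.0005,0,0,0],[-1,0.0254,-0.0237,0.0005,0,0.001,0],[-1,0.0254,-0.0237,0.0005,0,0,0],[-1,0.0254,-0.0238,0.0005,0,0,0],[-1,0.0254,-0.0237,0.0005,0,0,0],[-1,0.0254,-0.0237,0.0005,0,0,0],[-1,0,0,0.025,0,0,0],[-1,0,0,0.025,0,0,0],[-1,0,0,0.02,0,0,0],[-1,0,0,0.01,0,0,0],[-1,0,0,0,0,0,0],[-1,0,0,0,0,0,0]]])

```text
time_s: 32.37
position: [0.415, 0.0865, 0.221]
tcp_rot: [0.099, -3.136, -0.001]
wrist_force: [0.6, -0.2, 0.4]
finger_gap: 0.0854
```

```bash
python3 - <<'E'
from h import *
st()
rows(-1,[G([.4156,.0863],.191,93.6,3)])
snap('top','t23.png',(130,130,300,280),4)
E
```

```text
t 32.37 p [0.415  0.0865 0.221 ] F [ 0.6 -0.2  0.4] gap 0.0854
ytool [-0.063  0.998  0.   ] z [-0.004  0.    -1.   ]
3 [[-1,-0.0002,-0.0001,0.01,0,-0.001,0],[-1,-0.0003,-0.0001,0.01,0,-0.002,0],[-1,-0.0002,0,0.01,0,-0.001,0]]
```

View pics/t23.png

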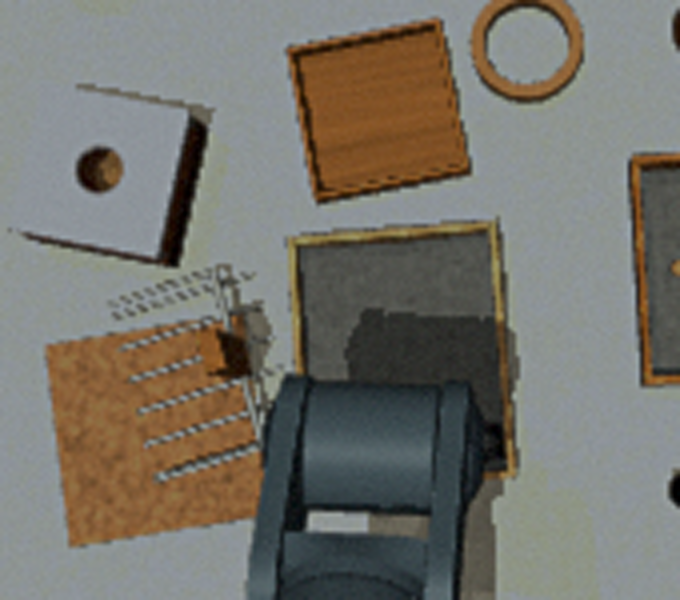

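play_rows(plan=[[[-1,-0.0002,0,0.01,0,-0.001,0],[-1,-0.0002,0,0.01,0,-0.001,0],[-1,-0.0002,0,0.01,0,-0.001,0],[-1,0,0,0,0,0,0],[1,0,0,0,0,0,0],[1,0,0,0,0,0,0],[1,0,0,0,0,0,0],[1,0,0,0,0,0,0],[1,0,0,0,0,0,0]]])

```text
time_s: 33.17
position: [0.4164, 0.0865, 0.1925]
tcp_rot: [-0.098, 3.137, 0.001]
wrist_force: [-1.3, 1.9, 4.1]
finger_gap: 0.0384
```

```bash
python3 - <<'E'
from h import *
st()
p,_=cur()
dx=p[0]-.4156;print(dx)
e=rows(1,[G([p[0],.0863],.345,93.6,5),G([.6305+dx,.3145],.33,93.6,11)])
E
```

```text
t 33.17 p [0.4164 0.0865 0.1925] F [-1.3  1.9  4.1] gap 0.0384
ytool [-0.063  0.998  0.   ] z [ 0.003  0.001 -1.   ]
0.0007936730191605568
16 [[1,-0.0001,0,-0.0305,0,0.001,0],[1,0,-0.0001,-0.0305,0,0,0],[1,-0.0001,0,-0.0305,0,0.001,0],[1,0,0,-0.0305,0,0,0],[1,0,-0.0001,-0.0305,0,0.001,0],[1,-0.0208,0.0195,0.0014,0,0,0],[1,-0.0208,0.0195,0.0013,0,0,0],[1,-0.0208,0.0194,0.0014,0,0,0],[1,-0.0208,0.0195,0.0014,0,0,0],[1,-0.0208,0.0195,0.0013,0,0,0],[1,-0.0208,0.0195,0.0014,0,0,0],[1,-0.0208,0.0195,0.0013,0,0,0],[1,-0.0208,0.0195,0.0014,0,0,0],[1,-0.0208,0.0194,0.0014,0,0,0],[1,-0.0208,0.0195,0.0013,0,0,0],[1,-0.0208,0.0195,0.0014,0,0,0]]
```

play_rows(plan=[[[1,0,0,-0.0305,0,0.001,0],[1,0,0,-0.0305,0,0,0],[1,0,0,-0.0305,0,0.001,0],[1,0,0,-0.0305,0,0,0],[1,0,0,-0.0305,0,0.001,0],[1,-0.0208,0.0195,0.0014,0,0,0],[1,-0.0208,0.0195,0.0013,0,0,0],[1,-0.0208,0.0194,0.0014,0,0,0],[1,-0.0208,0.0195,0.0014,0,0,0],[1,-0.0208,0.0195,0.0013,0,0,0],[1,-0.0208,0.0195,0.0014,0,0,0],[1,-0.0208,0.0195,0.0013,0,0,0],[1,-0.0208,0.0195,0.0014,0,0,0],[1,-0.0208,0.0194,0.0014,0,0,0],[1,-0.0208,0.0195,0.0013,0,0,0],[1,-0.0208,0.0195,0.0014,0,0,0],[1,0,0,0.025,0,0,0],[1,0,0,0.025,0,0,0],[1,0,0,0.01,0,0,0],[1,0,0,0,0,0,0]]])

```text
time_s: 34.83
position: [0.6292, 0.3142, 0.2642]
tcp_rot: [0.098, -3.13, 0.003]
wrist_force: [-0.3, 0.8, -0.4]
finger_gap: 0.0381
```

```bash
python3 - <<'E'
from h import *
st()
rows(1,[G([.6308,.3147],.252,93.6,3)])
snap('side','s24.png',(210,80,290,150),9)
E
```

```text
t 34.83 p [0.6292 0.3142 0.2642] F [-0.3  0.8 -0.4] gap 0.0381
ytool [-0.063  0.998 -0.002] z [-0.01  -0.002 -1.   ]
3 [[1,-0.0006,0.0001,0.0041,-0.001,-0.003,0],[1,-0.0006,0.0002,0.004,0,-0.004,0],[1,-0.0005,0.0001,0.0041,-0.001,-0.003,0]]
```

View pics/s24.png

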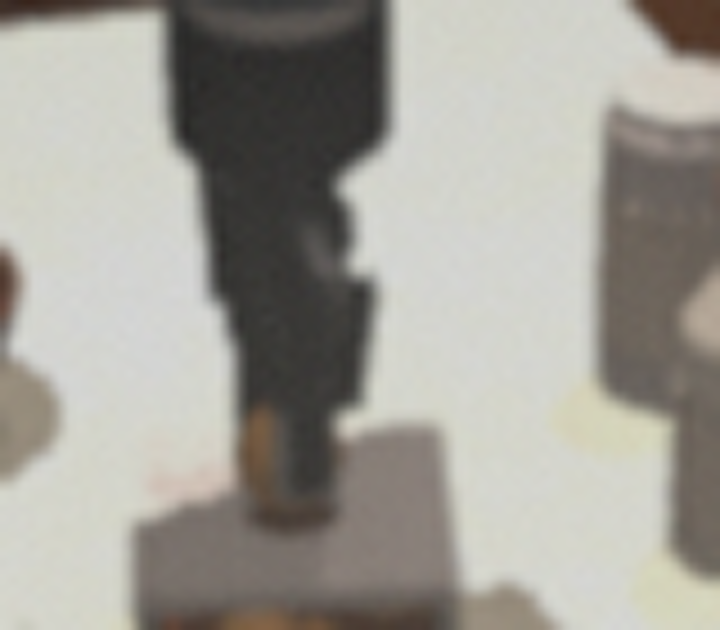

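play_rows(plan=[[[1,-0.0006,0,0.004,0,-0.003,0],[1,-0.0006,0,0.004,0,-0.004,0],[1,-0.0005,0,0.003,0,-0.003,0],[1,0,0,0,0,0,0],[0,0,0,0,0,0,0],[0,0,0,0,0,0,0],[0,0,0,0,0,0,0],[0,0,0,-0.02,0,0,0],[0,0,0,-0.03,0,0,0],[0,0,0,0,0,0,0],[0,0,0,0,0,0,0]]])

```text
time_s: 35.8
position: [0.6327, 0.315, 0.3107]
tcp_rot: [-0.098, 3.127, 0.003]
wrist_force: [0.3, 0.5, 0.5]
finger_gap: 0.0429
```

```bash
python3 - <<'E'
from h import *
st()
rows(0,[G([.6305,.315],.25,93.6,3)])
snap('side','s25.png',(210,80,290,150),9)
E
```

```text
t 35.8 p [0.6327 0.315  0.3107] F [0.3 0.5 0.5] gap 0.0429
ytool [-0.063  0.998  0.002] z [ 0.013  0.002 -1.   ]
3 [[0,0.001,0,0.0202,0.001,0.004,0],[0,0.0009,0,0.0202,0,0.005,0],[0,0.0008,0.0001,0.0203,0.001,0.004,0]]
```

View pics/s25.png

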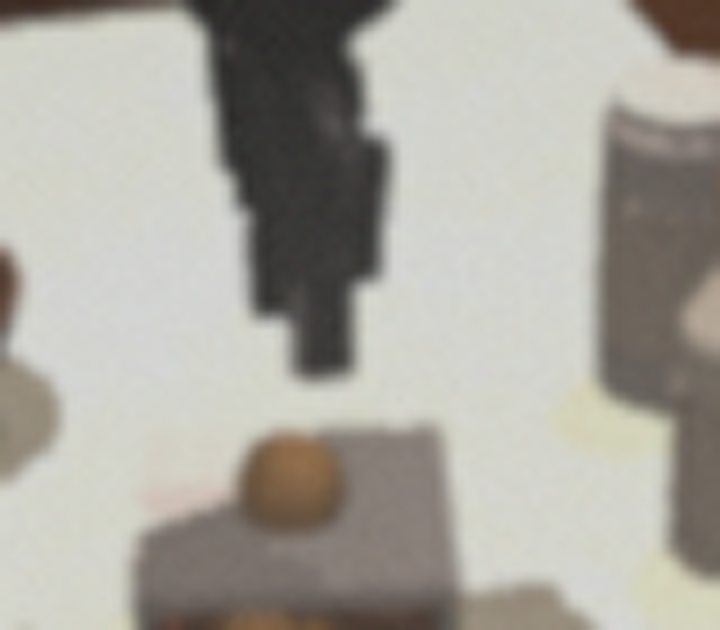

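play_rows(plan=[[[-1,0.001,0,0,0,0.004,0],[-1,0.001,0,0,0,0.004,0],[-1,0,0,0.02,0,0.004,0],[-1,0,0,0.02,0,0.001,0],[-1,0,0,0.015,0,0,0],[-1,0,0,0.005,0,0,0],[-1,0,0,0,0,0,0],[1,0,0,0,0,0,0],[1,0,0,0,0,0,0],[1,0,0,0,0,0,0],[1,0,0,0,0,0,0],[1,0,0,0,0,0,0]]])

```text
time_s: 36.85
position: [0.63, 0.3163, 0.2497]
tcp_rot: [0.098, -3.138, -0.009]
wrist_force: [-0.3, 7.2, 2.4]
finger_gap: 0.0385
```

```bash
python3 - <<'E'
from h import *
st()
rows(1,[G([.631,.315],.31,93.6,3),G([.681,.107],.27,93.6,9)])
E
```

```text
t 36.85 p [0.63   0.3163 0.2497] F [-0.3  7.2  2.4] gap 0.0385
ytool [-0.062  0.998  0.006] z [-0.002  0.005 -1.   ]
12 [[1,-0.0003,-0.0004,-0.0201,0.002,-0.001,0],[1,-0.0003,-0.0003,-0.0201,0.002,0,0],[1,-0.0003,-0.0005,-0.0201,0.002,-0.001,0],[1,-0.0041,-0.0234,0.0045,0,0,0],[1,-0.0041,-0.0234,0.0044,0,0,0],[1,-0.0041,-0.0234,0.0045,0,0,0],[1,-0.0041,-0.0234,0.0044,0,0,0],[1,-0.0041,-0.0234,0.0045,0,0,0],[1,-0.0041,-0.0235,0.0045,0,0,0],[1,-0.0041,-0.0234,0.0044,0,0,0],[1,-0.0041,-0.0234,0.0045,0,0,0],[1,-0.0041,-0.0234,0.0044,0,0,0]]
```

play_rows(plan=[[[1,0,-0.0003,-0.02,0.001,0,0],[1,0,-0.0003,-0.02,0.001,0,0],[1,0,-0.0003,-0.02,0.001,0,0],[1,-0.0041,-0.0234,0.0045,0,0,0],[1,-0.0041,-0.0234,0.0044,0,0,0],[1,-0.0041,-0.0234,0.0045,0,0,0],[1,-0.0041,-0.0234,0.0044,0,0,0],[1,-0.0041,-0.0234,0.0045,0,0,0],[1,-0.0041,-0.0235,0.0045,0,0,0],[1,-0.0041,-0.0234,0.0044,0,0,0],[1,-0.0041,-0.0234,0.0045,0,0,0],[1,-0.0041,-0.0234,0.0044,0,0,0],[1,0,0,0,0,0,0],[1,0,0,0,0,0,0]]])

```text
time_s: 38.02
position: [0.6802, 0.1045, 0.2681]
tcp_rot: [0.095, -3.135, 0.004]
wrist_force: [0.4, -0.9, 0.2]
finger_gap: 0.0386
```

```bash
python3 - <<'E'
from h import *
st()
rows(1,[G([.681,.107],.198,93.6,5)])
snap('side','s26.png',(150,60,330,240),3.3)
snap('top','t26.png',(130,110,310,280),4)
E
```

```text
t 38.02 p [0.6802 0.1045 0.2681] F [ 0.4 -0.9  0.2] gap 0.0386
ytool [-0.061  0.998 -0.003] z [-0.005 -0.003 -1.   ]
5 [[1,-0.0003,0.0005,0.014,-0.001,-0.001,0],[1,-0.0002,0.0005,0.014,0,-0.001,-0.001],[1,-0.0003,0.0005,0.014,-0.001,-0.001,0],[1,-0.0002,0.0005,0.014,0,-0.001,-0.001],[1,-0.0002,0.0005,0.0141,-0.001,-0.001,0]]
```

View pics/s26.png

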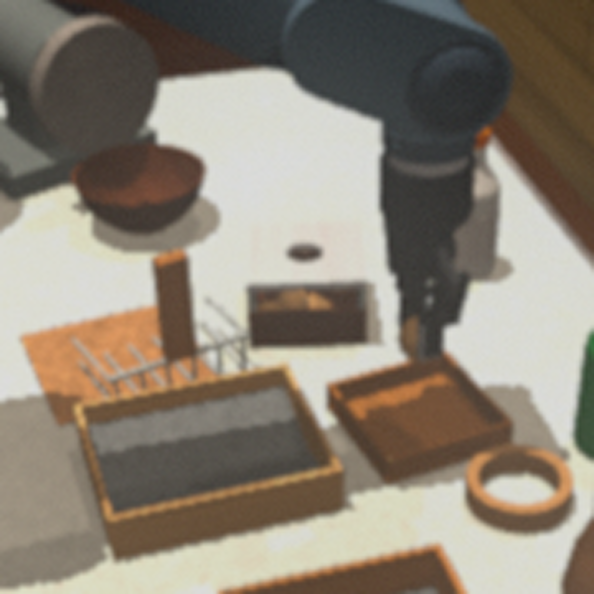

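View pics/t26.png

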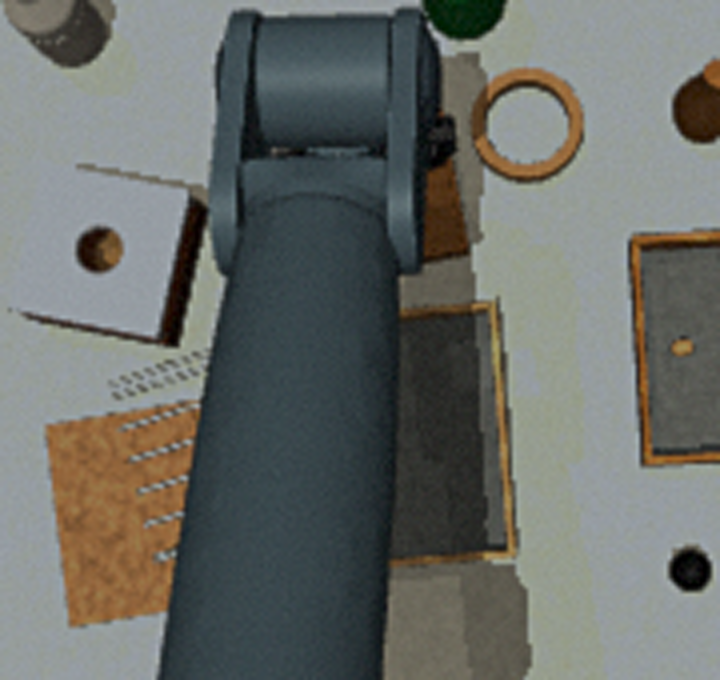

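play_rows(plan=[[[1,0,0.0005,0.014,0,-0.001,0],[1,0,0.0005,0.014,0,-0.001,0],[1,0,0.0005,0.014,0,-0.001,0],[1,0,0.0005,0.014,0,-0.001,0],[1,0,0.0005,0.014,0,-0.001,0],[1,0,0,0,0,0,0],[0,0,0,0,0,0,0],[0,0,0,0,0,0,0],[0,0,0,0,0,0,0],[0,0,0,-0.02,0,0,0],[0,0,0,-0.035,0,0,0],[0,0,0,-0.035,0,0,0],[0,0,0,-0.035,0,0,0],[0,0,0,0,0,0,0]]])

```text
time_s: 39.28
position: [0.682, 0.1084, 0.3337]
tcp_rot: [-0.098, 3.123, -0.005]
wrist_force: [0.4, 0.2, 1.4]
finger_gap: 0.0432
```

```bash
python3 - <<'E'
from h import *
st()
# move aside so that scoop is visible
rows(-1,[G([.62,-.05],.34,93.6)])
snap('side','s27.png',(150,60,330,240),3.3)
E
```

```text
t 39.28 p [0.682  0.1084 0.3337] F [0.4 0.2 1.4] gap 0.0432
ytool [-0.063  0.998 -0.004] z [ 0.017 -0.003 -1.   ]
5 [[-1,0.0143,-0.0308,-0.0014,-0.001,0.003,0],[-1,0.0144,-0.0309,-0.0013,-0.001,0.004,0],[-1,0.0143,-0.0308,-0.0014,0,0.003,0],[-1,0.0144,-0.0309,-0.0013,-0.001,0.003,0],[-1,0.0143,-0.0308,-0.0012,-0.001,0.004,0]]
```

View pics/s27.png

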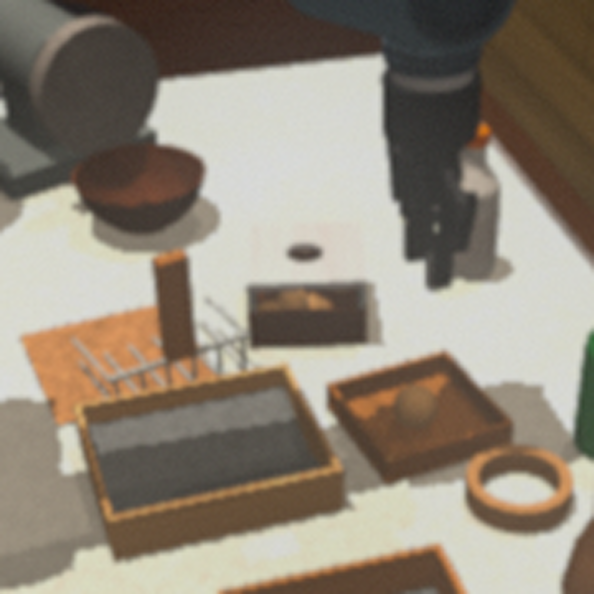

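play_rows(plan=[[[-1,0.0143,-0.0308,-0.0014,0,0.003,0],[-1,0.0144,-0.0309,-0.0013,0,0.004,0],[-1,0.0143,-0.0308,-0.0014,0,0.003,0],[-1,0.0144,-0.0309,-0.0013,0,0.003,0],[-1,0.0143,-0.0308,-0.0012,0,0.004,0],[-1,0,0,0,0,0,0]]])

```text
time_s: 39.83
position: [0.6161, -0.0544, 0.3298]
tcp_rot: [0.09, -3.121, 0.007]
wrist_force: [-0.1, -0.2, 0.0]
finger_gap: 0.0854
```

```bash
python3 - <<'E'
from h import *
st()
snap('top','t28.png',(130,120,290,280),4.5)
recrop('t28.png','t28b.png',(138,190,213,270),7.5)
snap('side','s28.png',(160,100,260,200),6)
E
```

```text
t 39.83 p [ 0.6161 -0.0544  0.3298] F [-0.1 -0.2  0. ] gap 0.0854
ytool [-0.058  0.998 -0.004] z [-0.019 -0.005 -1.   ]
```

View pics/t28b.png

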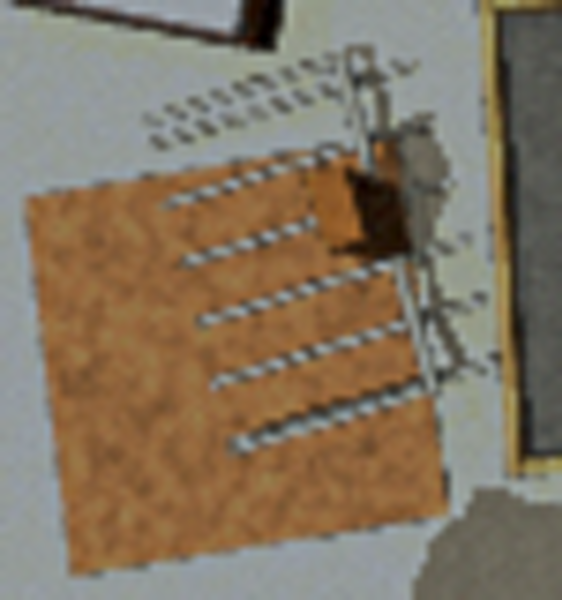

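View pics/s28.png

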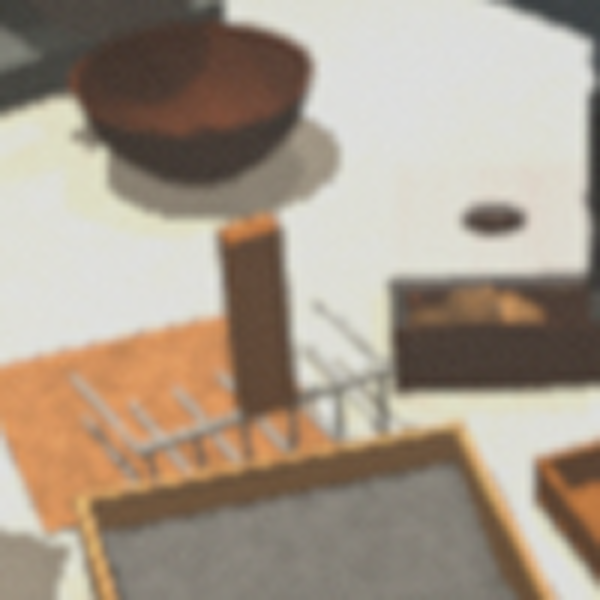

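View pics/t28.png

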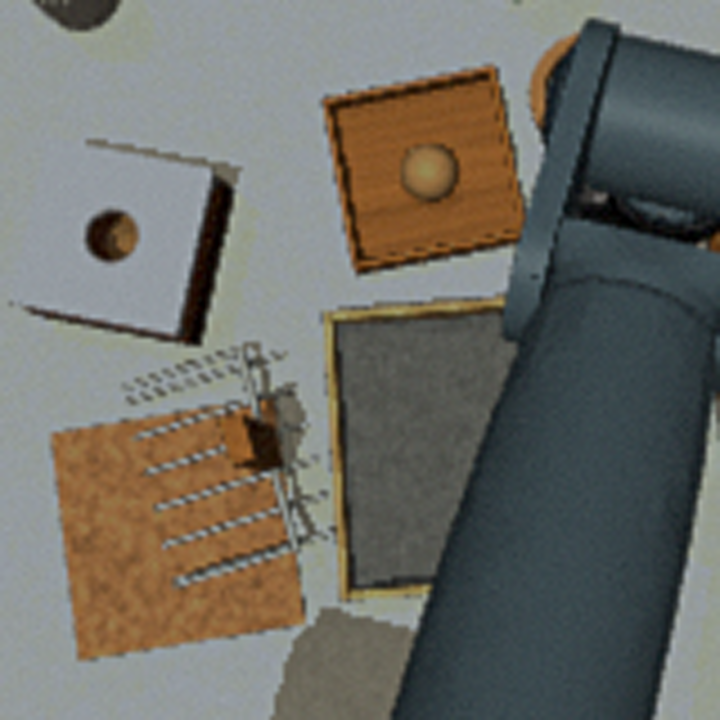

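```bash
python3 - <<'E'
from h import *
def C(x,y): return 138+x/7.5,190+y/7.5
tips=np.array([pz('top',*C(*p),.006)[:2] for p in((155,142),(168,202),(180,262),(198,322),(212,382),(233,446))])
heel=np.array([pz('top',*C(*p),.004)[:2] for p in((465,240),(483,297),(495,360))])
print(tips.round(4)); print(heel.round(4)); print(np.linalg.norm(tips[3:]-heel,axis=1))
d=tips[3:]-heel; print(np.degrees(np.arctan2(d[:,1],d[:,0])))
e=tips[0]-tips[-1]; print(np.linalg.norm(e),np.degrees(np.arctan2(e[1],e[0])))
H=np.array([pz('top',*C(*p),.148)[:2] for p in((312,170),(345,168),(360,240),(325,235))]);print('handle',H.mean(0))
for h in(102,104,106):
    u=np.array([np.cos(np.radians(h)),np.sin(np.radians(h))]); print(h,tips.mean(0)-.095*u)
E
python3 - <<'E'
import sys; sys.path.insert(0,'.')
E
```

```text
[[0.5248 0.3201]
 [0.4993 0.3142]
 [0.474  0.3089]
 [0.4488 0.3011]
 [0.4238 0.2949]
 [0.3972 0.2859]]
[[0.4808 0.1891]
 [0.4569 0.1815]
 [0.4306 0.1766]]
[0.11646459 0.11810368 0.11428926]
[105.95310911 106.26052987 106.98471684]
0.13209233805201182 14.987156509108463
handle [0.48821162 0.21509485]
102 [0.48107437 0.21125445]
104 [0.48430534 0.21200038]
106 [0.48750831 0.21285862]
```

```bash
python3 - <<'E'
from h import *
e=rows(-1,[G([.4878,.214],.37,105.8)])
E
```

```text
9 [[-1,0.0127,0.0303,-0.0043,0,-0.002,-0.024],[-1,0.0119,0.0305,-0.0043,0,-0.002,-0.024],[-1,0.0111,0.0309,-0.0044,0,-0.002,-0.024],[-1,0.0105,0.031,-0.0044,0,-0.002,-0.024],[-1,0.0096,0.0314,-0.0044,0,-0.002,-0.024],[-1,0.0089,0.0315,-0.0044,0,-0.002,-0.024],[-1,0.0082,0.0318,-0.0044,0,-0.002,-0.024],[-1,0.0073,0.0319,-0.0045,0,-0.002,-0.024],[-1,0.0066,0.0322,-0.0044,0,-0.002,-0.023]]
```

play_rows(plan=[[[-1,0.0127,0.0303,-0.007,0,-0.002,-0.024],[-1,0.0119,0.0305,-0.007,0,-0.002,-0.024],[-1,0.0111,0.0309,-0.006,0,-0.002,-0.024],[-1,0.0105,0.031,-0.005,0,-0.002,-0.024],[-1,0.0096,0.0314,-0.0044,0,-0.002,-0.024],[-1,0.0089,0.0315,-0.0044,0,-0.002,-0.024],[-1,0.0082,0.0318,-0.0044,0,-0.002,-0.024],[-1,0.0073,0.0319,-0.003,0,-0.002,-0.024],[-1,0.0066,0.0322,-0.0,0,-0.002,-0.023],[-1,0,0,0,0,0,0],[-1,0,0,0,0,0,0]]])

```text
time_s: 40.85
position: [0.4866, 0.2171, 0.3716]
tcp_rot: [-0.442, 3.11, -0.001]
wrist_force: [0.3, -0.3, -0.0]
finger_gap: 0.0856
```

```bash
python3 - <<'E'
from h import *
st()
rows(-1,[G([.4878,.214],.276,105.8,5)])
snap('side','s29.png',(160,60,260,200),4.2)
p,R=cur()
for X in([.4878,.214,.149],p+R[:,2]*.155): print([(a-b)*4.2 for a,b in zip(proj('side',X),(160,60))])
E
```

```text
t 40.85 p [0.4866 0.2171 0.3716] F [ 0.3 -0.3 -0. ] gap 0.0856
ytool [-0.279  0.96  -0.001] z [ 0.    -0.001 -1.   ]
5 [[-1,-0.0001,-0.0006,0.0191,0,0,0.001],[-1,0,-0.0007,0.0192,0,0,0.002],[-1,-0.0001,-0.0006,0.0191,0,0,0.001],[-1,0,-0.0007,0.0191,-0.001,0,0.001],[-1,-0.0001,-0.0007,0.0191,0,0,0.002]]
[np.float64(174.42578983078354), np.float64(325.65407856698766)]
[np.float64(164.13323203687213), np.float64(234.6273402546468)]
```

View pics/s29.png

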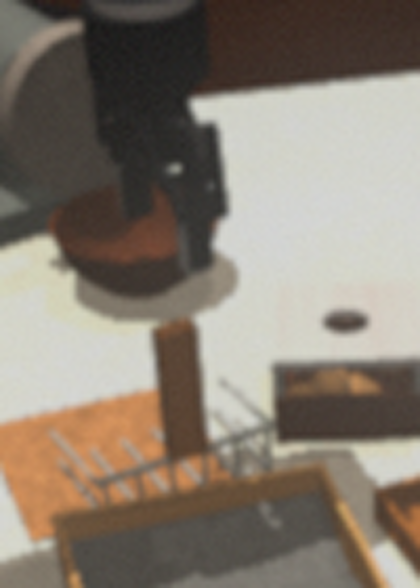

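play_rows(plan=[[[-1,0,-0.0006,0.019,0,0,0.001],[-1,0,-0.0007,0.019,0,0,0.002],[-1,0,-0.0006,0.019,0,0,0.001],[-1,0,-0.0007,0.019,0,0,0.001],[-1,0,-0.0007,0.018,0,0,0.002],[-1,0,0,0,0,0,0],[1,0,0,0,0,0,0],[1,0,0,0,0,0,0],[1,0,0,0,0,0,0],[1,0,0,0,0,0,0],[1,0,0,0,0,0,0],[1,0,0,0,0,0,0],[1,0,0,0,0,0,0]]], grip_force=70)

```text
time_s: 41.98
position: [0.4891, 0.2119, 0.2791]
tcp_rot: [-0.423, 3.11, 0.0]
wrist_force: [0.1, 1.9, 3.1]
finger_gap: 0.0153
```

```bash
python3 - <<'E'
from h import *
st()
p,_=cur()
e=rows(1,[G(p[:2],p[2]+.03,105.8,3)])
rows(1,[G([.4395,.2511],p[2]+.03,98.5,6)],start=e)
E
```

```text
t 41.98 p [0.4891 0.2119 0.2791] F [0.1 1.9 3.1] gap 0.0153
ytool [-0.267  0.964 -0.   ] z [ 0.003  0.    -1.   ]
3 [[1,0,0,-0.01,0,0.001,-0.002],[1,0,0,-0.01,0,0.001,-0.002],[1,-0.0001,0,-0.01,0,0.001,-0.001]]
6 [[1,0.0062,0.0085,0,0,0,0.021],[1,0.0064,0.0084,0,0,0,0.021],[1,0.0065,0.0083,0,0,0,0.022],[1,0.0067,0.0081,0,0,0,0.021],[1,0.0069,0.008,0,0,0,0.021],[1,0.0071,0.0079,0,0,0,0.021]]
```

play_rows(plan=[[[1,0,0,-0.01,0,0.001,0],[1,0,0,-0.01,0,0.001,0],[1,0,0,-0.01,0,0.001,0],[1,0.0062,0.0085,0,0,0,0.02],[1,0.0064,0.0084,0,0,0,0.02],[1,0.0065,0.0083,0,0,0,0.02],[1,0.0067,0.0081,0,0,0,0.02],[1,0.0069,0.008,0,0,0,0.02],[1,0.0071,0.0079,0,0,0,0.02],[1,0,0,0,0,0,0],[1,0,0,0,0,0,0]]])

```text
time_s: 42.9
position: [0.439, 0.251, 0.3086]
tcp_rot: [0.239, -3.131, 0.003]
wrist_force: [0.9, -0.2, -2.6]
finger_gap: 0.015
```

```bash
python3 - <<'E'
from h import *
st()
rows(1,[G([.4400,.2511],.283,98.5,4)])
snap('side','s30.png',(150,100,270,220),5)
E
```

```text
t 42.9 p [0.439  0.251  0.3086] F [ 0.9 -0.2 -2.6] gap 0.015
ytool [-0.152  0.988 -0.002] z [-0.002 -0.002 -1.   ]
4 [[1,-0.0003,0,0.0064,-0.001,0,0.001],[1,-0.0003,0,0.0064,0,-0.001,0.001],[1,-0.0002,0,0.0064,-0.001,0,0.001],[1,-0.0003,0,0.0064,0,-0.001,0.001]]
```

View pics/s30.png

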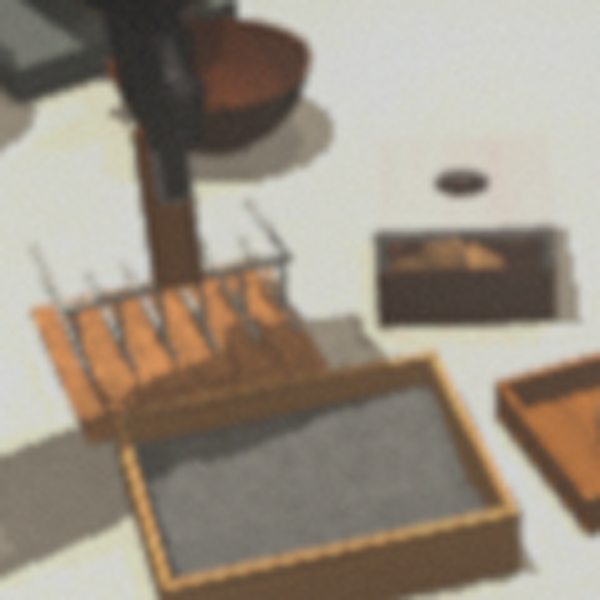

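play_rows(plan=[[[1,-0.0003,0,0.0075,0,0,0],[1,-0.0003,0,0.0075,0,0,0],[1,-0.0003,0,0.0065,0,0,0],[1,0,0,0.004,0,0,0],[1,0,0,0.002,0,0,0],[1,0,0,0,0,0,0],[1,0,0,0,0,0,0]]])

```text
time_s: 43.53
position: [0.44, 0.251, 0.2804]
tcp_rot: [0.236, -3.13, 0.002]
wrist_force: [-0.1, 0.2, -2.3]
finger_gap: 0.0152
```

```bash
python3 - <<'E'
from h import *
st()
E
```

```text
t 43.53 p [0.44   0.251  0.2804] F [-0.1  0.2 -2.3] gap 0.0152
ytool [-0.15   0.989 -0.001] z [-0.002 -0.002 -1.   ]
```

Still hanging; lower by 1 mm steps.

play_rows(plan=[[[1,0,0,0.001,0,0,0],[1,0,0,0.001,0,0,0],[1,0,0,0,0,0,0]]])

```text
time_s: 43.78
position: [0.4401, 0.2512, 0.2793]
tcp_rot: [0.237, -3.131, 0.002]
wrist_force: [-2.5, -0.2, 2.5]
finger_gap: 0.0153
```

play_rows(plan=[[[1,0,0,0.001,0,0,0],[1,0,0,0,0,0,0]]])

```text
time_s: 43.95
position: [0.4403, 0.2513, 0.2793]
tcp_rot: [0.237, -3.131, 0.002]
wrist_force: [-4.9, -1.5, 10.6]
finger_gap: 0.0153
```

play_rows(plan=[[[1,0,0,-0.001,0,0,0],[1,0,0,0,0,0,0],[-1,0,0,0,0,0,0],[-1,0,0,0,0,0,0],[-1,0,0,0,0,0,0],[-1,0,0,0,0,0,0],[-1,0,0,0,0,0,0],[-1,0,0,-0.015,0,0,0],[-1,0,0,-0.03,0,0,0],[-1,0,0,-0.035,0,0,0],[-1,0,0,-0.03,0,0,0],[-1,0,0,0,0,0,0]]])

```text
time_s: 44.95
position: [0.4417, 0.2518, 0.3958]
tcp_rot: [-0.236, 3.123, 0.002]
wrist_force: [0.4, 0.2, 0.4]
finger_gap: 0.0857
```

```bash
python3 - <<'E'
from h import *
st()
rows(-1,[G([.50,.0],.40,98.5)])
snap('side','s31.png',(150,60,270,200),4.2)
E
```

```text
t 44.95 p [0.4417 0.2518 0.3958] F [0.4 0.2 0.4] gap 0.0857
ytool [-0.15   0.989  0.001] z [ 0.01   0.002 -1.   ]
8 [[-1,-0.0025,-0.0322,-0.0005,0,0.001,0],[-1,-0.0025,-0.0322,-0.0006,0,0.002,0.001],[-1,-0.0025,-0.0322,-0.0005,0,0.001,0],[-1,-0.0025,-0.0322,-0.0005,0,0.001,0],[-1,-0.0025,-0.0322,-0.0006,0,0.001,0.001],[-1,-0.0025,-0.0322,-0.0005,0.001,0.002,0],[-1,-0.0026,-0.0323,-0.0005,0,0.001,0],[-1,-0.0025,-0.0322,-0.0005,0,0.001,0.001]]
```

View pics/s31.png

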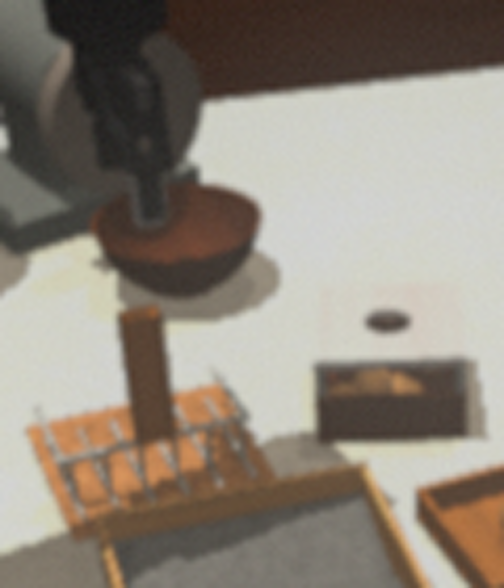

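play_rows(plan=[[[-1,-0.0025,-0.0322,-0.002,0,0.001,0],[-1,-0.0025,-0.0322,-0.002,0,0.002,0],[-1,-0.0025,-0.0322,-0.002,0,0.001,0],[-1,-0.0025,-0.0322,-0.002,0,0.001,0],[-1,-0.0025,-0.0322,-0.001,0,0.001,0],[-1,-0.0025,-0.0322,-0.001,0,0.002,0],[-1,-0.0025,-0.0322,-0.001,0,0.001,0],[-1,-0.0025,-0.0322,-0.001,0,0.001,0],[-1,0,0,0,0,0,0]]])

```text
time_s: 45.75
position: [0.4993, -0.0045, 0.3995]
tcp_rot: [0.227, -3.119, 0.005]
wrist_force: [-1.1, 1.0, 0.3]
finger_gap: 0.0852
```

```bash
python3 - <<'E'
from h import *
st()
snap('top','t32.png',None,1.5)
recrop('t32.png','t32b.png',(130,120,290,280),4.5)
snap('side','s32.png',None,1.5)
recrop('s32.png','s32b.png',(150,110,340,350),3)
E
```

```text
t 45.75 p [ 0.4993 -0.0045  0.3995] F [-1.1  1.   0.3] gap 0.0852
ytool [-0.145  0.989 -0.002] z [-0.014 -0.004 -1.   ]
```

View pics/t32b.png

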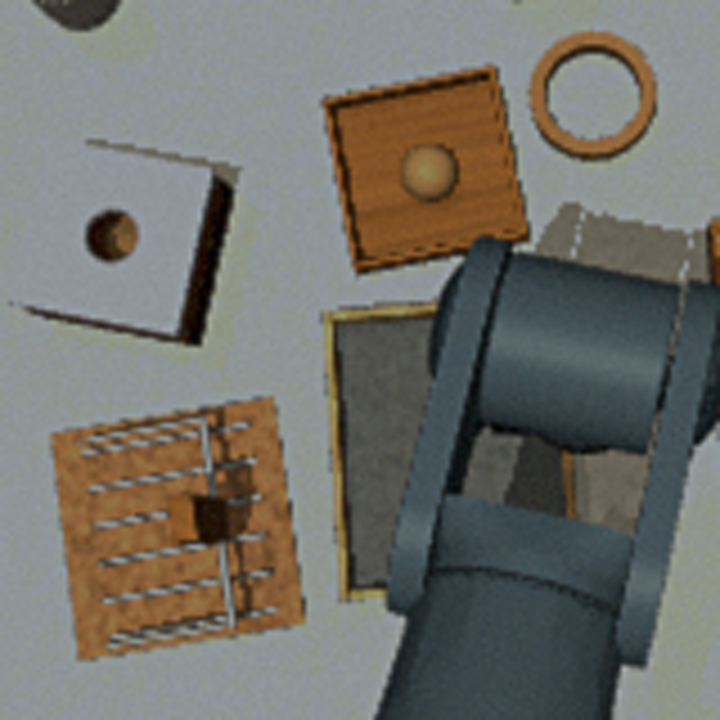

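View pics/t32.png

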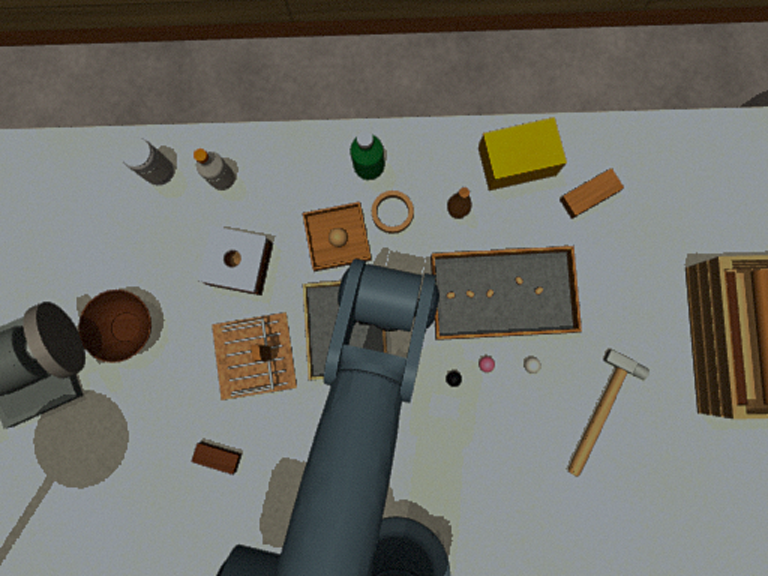

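View pics/s32b.png

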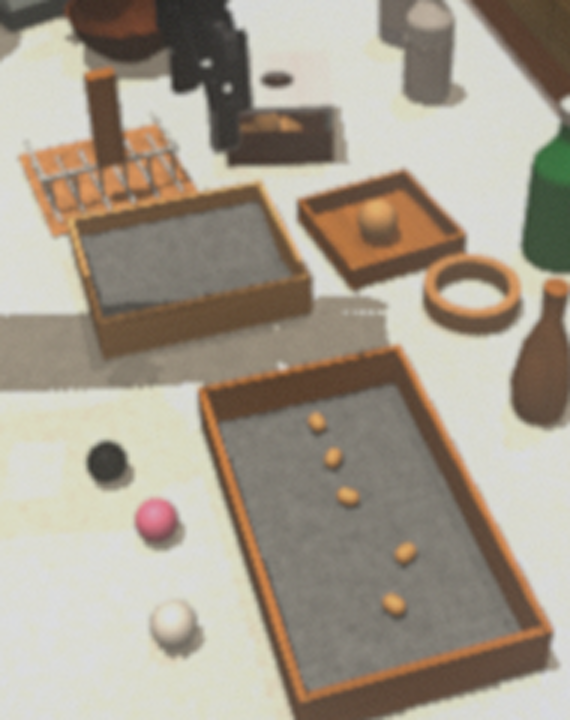

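```bash
python3 - <<'E'
from h import *
recrop('s31.png','s31z.png',(220,135,270,170),14)
E
```

```text
(no output)
```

View pics/s31z.png

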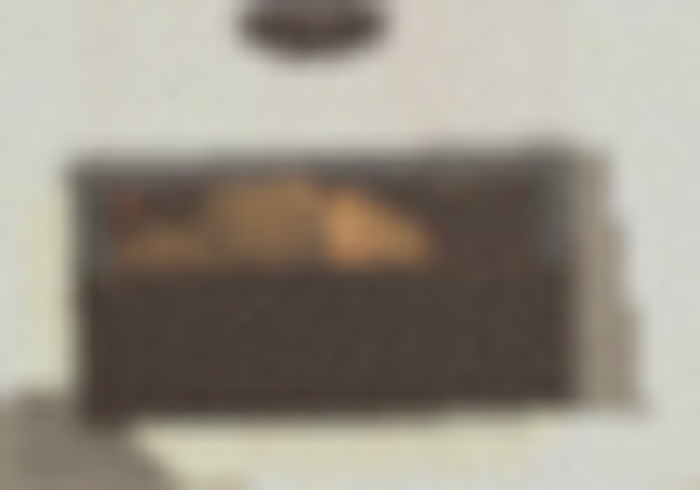

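```bash
python3 - <<'E'
from h import *
print(finish_job())
E
```

```text
the job is handed in; nothing more can be done
None
```

The job is handed in at about 46 s of the 210 s. One scoop pass lifted all four balls out of the tub and tipped them into the trough.

- **Sorting:** I tried the balls one by one at the gauge. Three dropped through into the box. The 40 mm one stayed sitting in the hole, so I gripped it again and put it in the tray.
- **Last pictures:** The trough and the gauge hole were empty, and all five dowel ends were in the tub. The oversize ball was in the tray. The vase, the tape and the black, pink and white balls had not moved. The scoop was standing fully on its mat.
- **Scoop put back twice:** After I first set it down it was found rotated and a few centimetres off the mat. It shifted slightly again later, probably because an open finger brushed the handle top. I put it back at the end.
- **Not fully checked:** The side view shows at least two balls in the box. The third is hidden behind the cone and its neighbours, so I infer it is there: I let it go over the hole, and afterwards the plate was clear and it was nowhere else in the pictures.

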